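# Draw a sanding shoe from the chute and press it

## Task

At the hat-finishing bench, draw only the lowest sanding shoe out of the front of the chute, leaving the other three stacked in the chute, and lay it flat on the bed of the bench press under the ram, between the side rails and close to the rear stop, its tongue towards the open front, and let go. Then press the spring pedal down to its stop so that the ram presses on the shoe, hold it there for half a second and let the pedal come fully up again. Do not shift or tip the oil bottle or the wax tin.

Things in the scene. Friction and masses are not known exactly. Their poses are not given: they have to be found in the camera images.
- shoe1: Lowest of four like sanding shoes in the chute, the one to draw. Beech block 60 (x) x 56 (y) x 28 (z) mm, red-brown underside; aluminium tongue 42 long x 30 wide x 10 mm thick on its front, x = -30 to -72 mm, undersides flush. Origin: centre of the block's underside. 60 to 120 g. The tongues stick out of the chute's front one above another, with an 18 mm gap between them.
- shoe2: Second shoe from the bottom, same shape and origin as shoe1; stays in the chute (sinks 28 mm to the floor when shoe1 is gone).
- shoe3: Third shoe from the bottom, same shape; stays in the chute.
- shoe4: Top shoe, same shape; stays in the chute.
- chute: Green stack chute fixed to the bench: four corner angles, 78 x 72 mm, 220 mm tall, on a pedestal. Origin on the bench under the stack's centre; front is -x. Front angles (lips, x = -33 to -39 mm, outer 12 mm of each side) end 33 mm above the floor: only the lowest shoe slides out forwards, clear after 75 mm; the lips hold back the others.
- chute_floor (a point): Point on the chute's floor under the stack's centre, 90 mm above the bench; axes as the chute. The space inside is 66 (x) x 60 (y) mm. The floor ends at x = -33 mm; under the tongues before it is free air down to the bench (a 6 mm high foot plate ends at x = -38 mm).
- press: Grey C-frame bench press fixed to the bench. Origin on the bench under the centre of its bed; front is -x. Column behind the bed at x = 60 to 110 mm; head 46 mm wide over the bed, from x = -25 mm backwards, 226 to 272 mm above the bench. Base plate 100 mm wide, 12 mm high, reaches forward to x = -85 mm. The pedal is on its right side (-y).
- bed (a point): Centre of the bed's top face, 90 mm above the bench; axes as the press. The bed spans x = -33 to +33 mm; side rails 10 mm high leave 63 mm between them (y = -31.5 to +31.5); rear stop 14 mm high with its face at x = +33 mm; front open, so the tongue overhangs it.
- ram_foot: Round black ram foot 40 mm across, directly over the bed's centre; origin 4 mm above its lower face, which hangs 66 mm above the bed when the pedal is up (38 mm over the top of a shoe lying on the bed). The pedal drives it down 41 mm, the last 3 mm being taken by its own spring on the shoe.
- pedal (a joint): Pedal angle: 0 = up (spring), 0.28 rad = fully down on its stop. It needs about 4 N at the pad to start and about 12 N at the stop, and springs back.
- pedal_pad (a point): Middle of the top of the black rubber pedal pad, 50 x 50 mm; moves with the pedal. Up: 89 mm above the bench, sloping up 0.26 rad to the front; at the stop (a 36 mm post under the pad): level, 47 mm up. Pad centre lies 155 mm before the hinge and 8 mm above the pedal's mid plane; the hinge axis is along the press's y, at x = 75, y = -145, z = 42 mm in the press frame.
- spindle: Fixed finishing spindle beside the press (on its +y side): base 110 mm across, grey flange 90 mm across at 117 mm height, pin up to 157 mm. Origin at its foot. Obstacle.
- oil: Amber oil bottle, 52 mm across, 140 mm tall, standing near the chute; origin at its foot. Leave alone.
- tin: Aluminium wax tin, 64 mm across, 45 mm tall, standing towards the robot; origin at its foot. Leave alone.
Mind the look-alikes: they are no part of the job. Leave any pink or turquoise look-alike of the shoe1 alone. Leave any purple look-alike of the shoe2 alone.

How it is judged (in metres and radians):
On the way, in this order (a step that is already met when the one before it is completed fails the run):
1. the lowest shoe is drawn out of the chute's front, the other three still in the chute (x of shoe1 in the frame of chute_floor below -0.078 m and x of shoe2 in the frame of chute_floor between -0.03 and 0.03 m and x of shoe3 in the frame of chute_floor between -0.03 and 0.03 m and x of shoe4 in the frame of chute_floor between -0.03 and 0.03 m), for 0.1 s.
2. the shoe lies flat on the press bed between the rails, released, the pedal still up (x of shoe1 in the frame of bed between -0.01 and 0.008 m and y of shoe1 in the frame of bed between -0.006 and 0.006 m and z of shoe1 in the frame of bed between -0.004 and 0.004 m and angle between shoe1's own z axis and vertical below 0.08 rad and angle between the x axis of shoe1 and the x axis of bed, either way round below 0.15 rad and contact force between shoe1 and the fingers below 0.1 N and value of joint pedal below 0.05 rad), for 0.2 s.
3. the pedal is held down on its stop and the ram foot presses on the shoe (value of joint pedal above 0.265 rad and contact force between ram_foot and shoe1 above 1 N and x of shoe1 in the frame of bed between -0.01 and 0.008 m and y of shoe1 in the frame of bed between -0.006 and 0.006 m and z of shoe1 in the frame of bed between -0.004 and 0.004 m and angle between shoe1's own z axis and vertical below 0.08 rad and angle between the x axis of shoe1 and the x axis of bed, either way round below 0.15 rad), for 0.3 s.
At the end, for the whole second after the job is handed in: shoe1 rests on the bed (origin -10 to +8 mm in x, 6 in y, 4 in z of site bed; tilt under 0.08, squareness 0.15 rad); shoe2, 3, 4 rest stacked in that order on the chute floor (each within 15 mm x, 8 y, 6 z, tilt under 0.1 rad); the pedal is up (under 0.03 rad) (x of shoe1 in the frame of bed between -0.01 and 0.008 m and y of shoe1 in the frame of bed between -0.006 and 0.006 m and z of shoe1 in the frame of bed between -0.004 and 0.004 m and angle between shoe1's own z axis and vertical below 0.08 rad and angle between the x axis of shoe1 and the x axis of bed, either way round below 0.15 rad and x of shoe2 in the frame of chute_floor between -0.015 and 0.015 m and y of shoe2 in the frame of chute_floor between -0.008 and 0.008 m and z of shoe2 in the frame of chute_floor between -0.006 and 0.006 m and angle between each of shoe2, shoe3, shoe4's own z axis and vertical below 0.1 rad and x of shoe3 in the frame of chute_floor between -0.015 and 0.015 m and y of shoe3 in the frame of chute_floor between -0.008 and 0.008 m and z of shoe3 in the frame of chute_floor between 0.022 and 0.034 m and x of shoe4 in the frame of chute_floor between -0.015 and 0.015 m and y of shoe4 in the frame of chute_floor between -0.008 and 0.008 m and z of shoe4 in the frame of chute_floor between 0.05 and 0.062 m and value of joint pedal below 0.03 rad and linear speed of each of shoe1, shoe2, shoe3, shoe4 below 0.02 m/s); the robot touches nothing.
It fails at once if the oil bottle is shifted by more than 20 mm or tipped (distance of oil from where it was at the start of the episode above 0.02 m or angle between oil's own z axis and vertical above 0.35 rad).
It fails at once if the wax tin is shifted by more than 20 mm or tipped (distance of tin from where it was at the start of the episode above 0.02 m or angle between tin's own z axis and vertical above 0.35 rad).
It fails at once if one of the three upper shoes leaves the chute (x of any of shoe2, shoe3, shoe4 in the frame of chute_floor below -0.035 m or z of shoe2 in the frame of chute_floor above 0.058 m or z of shoe3 in the frame of chute_floor above 0.086 m or z of shoe4 in the frame of chute_floor above 0.114 m).
It also fails if it takes over 72 s, if anything falls off the work surface, if the arm or the gripper's body presses on something with over 40 N, if the wrist force passes 120 N, or if a joint passes its speed limit or range.

## Robot

A 6-joint arm with a two-finger parallel gripper is mounted at the origin on the work surface. World frame = base frame: x ahead of the robot, y to its left, z up, the work surface at z = 0. Lengths are in mm, angles in rad, forces in N, time in s.
With the tool pointing down it reaches from about 250 to 850 mm from the base axis. Payload 12.5 kg.
Tool frame: the origin (TCP) lies between the finger pads; the fingertips stand 25 mm ahead of it and the grasp point (between the pads) lies 6 mm ahead of it; y points along the fingers, x is the direction in which the jaws open and shut, and the axes are right-handed (so a half turn about y gives the same grasp; the last joint's range is limited). The gripper opens to 93 mm and grips with 3 to 60 N. Pads are 15 mm wide; open, the fingers measure 128 mm over their backs; the gripper's body (75 mm by 188 mm) begins 65 mm behind the grasp point.
Start: joints at [1.018, 0.351, 1.652, -0, 1.139, -0.085], TCP at [247.976, 490.91, 243.633] pointing down, gripper open.
Joint ranges: [-2.75, 2.75], [-0.79, 2.1], [0.01, 2.65], [-1.57, 4.71], [0.07, 3.14], [-2.87, 2.87]. Speed limits (rad/s): [2.22, 2.22, 2.79, 3.14, 3.14, 3.14].

## Interface

Orientations are given as a rotation vector (axis times angle).
In Python, from workcell import ctrl gives the robot as it stands.
- The arm moves only by the shell command python3 -m jog 'ROWS' [OPENING] [FORCE]. ROWS is JSON, a list of rows, each a list of 2 entries, a list of its own where there are three numbers: the shift along the tool's x, y, z in mm, then the turn, a rotation vector about the tool's x, y, z in degrees. In form: [[[tx, ty, tz], [ax, ay, az]], ...]. A call has 1 to 10 rows; each row is the pose to reach, as a shift and turn from the pose commanded when the call began, along the tool's axes at that moment; what a row does not reach only later rows make up. A row lasts 1/12 s, in which the tool goes at most 41.7 mm and 7.16 degrees, less where a joint would pass 70% of its speed; a pose out of reach is approached as far as the arm can. A call with a gripper value outside its range is refused whole. OPENING is the opening, from 0 (shut) to 1 (fully open), set as the call begins (- or left out, the last holds). The fingers move at their own pace and stop on an object; FORCE is the grip in N (left out, the last holds). Time passes only in rows, so rows that repeat a pose let the fingers close. It gives the time, the measured TCP pose, the force and the opening at its end, in the units of the state.
- ctrl.state(): the state, without advancing time (a new reading comes with each control period).
- ctrl.capture(name): name is "scene" or "top" or "wrist"; returns the picture (420x560x3 uint8, blue, green, red); there is no depth.
- ctrl.camera_info(name): a dict with "K" (3x3 intrinsics, pixels), "camera_from_world" (4x4, takes a point from world to camera coordinates). Camera axes: x right, y down, z forward; pixel columns grow to the right and rows downward; lengths in mm; the calibration is good to about 2 mm. A picture is of the moment at which its call begins: read the wrist's pose just before it. camera_info takes no time and is no camera call; for the wrist camera it gives the pose at the moment of the call.
- ctrl.sign_off(): hands the job in, once; it reports no verdict.
The state is a dict: "time_s": time; "q": joint angles; "dq": joint speeds; "joint_torque": joint torques, N m; "tool_pos": TCP position; "eef_rot": TCP orientation; "force": force on the tool from outside, world axes, zero at the start; "moment": the same for the moment, N m; "gripper_width": finger opening in mm.
Only numpy, scipy, OpenCV 4.12 (cv2) and the standard library are available. Lean on these libraries where they do the work, as an engineer would, in place of code of your own. Each camera call takes 0.05 s, during which the arm holds its last target. There are 200 camera calls.

## Working session

There is one attempt and no reset: what is moved stays moved. The work goes in short steps, Python scripts to look and compute and a shell command to move; the robot and the scene stay as the last step left them, time stands still between calls to the robot, and variables do not carry over. Pictures are saved under pics/ and viewed, about 8 in all and at most 12, crops included, and the job is handed in when it is done.

```bash
mkdir -p pics; ls
python3 - <<'E'
from workcell import ctrl
import cv2,numpy as np
print(ctrl.state())
for n in("scene","top"):
    cv2.imwrite(f"pics/{n}0.png",ctrl.capture(n)); i=ctrl.camera_info(n); print(n,np.round(i["K"],1).tolist(),np.round(i["camera_from_world"],4).tolist())
E
```

```text
pics
{'time_s': 0.0, 'q': array([ 1.01840791e+00,  3.51250447e-01,  1.65240764e+00,  1.43311071e-06,
        1.13911966e+00, -8.46195617e-02]), 'dq': array([ 0.00082603, -0.00124954,  0.00044815, -0.00059418,  0.00126599,
       -0.00022742]), 'joint_torque': array([ 8.92724966e-04, -4.97315812e+01, -2.85253894e+01,  6.99422322e-02,
        2.56496732e-02, -2.31954027e-05]), 'tool_pos': array([247.8140369 , 490.65588993, 243.09988608]), 'eef_rot': array([-1.39544168, -0.85732578,  0.85906   ]), 'force': array([ 0.31408422, -0.7846453 ,  0.65180258]), 'moment': array([-0.01581685,  0.03963791,  0.00268012]), 'gripper_width': 93.02648506531881}
scene [[385.2, 0.0, 278.5], [0.0, 385.2, 213.2], [0.0, 0.0, 1.0]] [[0.8442, 0.5357, -0.0177, -542.0376], [0.3266, -0.5404, -0.7754, -101.1158], [-0.4249, 0.6488, -0.6312, 1218.5891], [0.0, 0.0, 0.0, 1.0]]
top [[494.7, 0.0, 283.7], [0.0, 494.7, 208.2], [0.0, 0.0, 1.0]] [[0.0042, -1.0, 0.0052, 16.7922], [-0.9829, -0.0051, -0.1839, 623.7266], [0.184, -0.0043, -0.9829, 1134.7943], [0.0, 0.0, 0.0, 1.0]]
```

View pics/scene0.png

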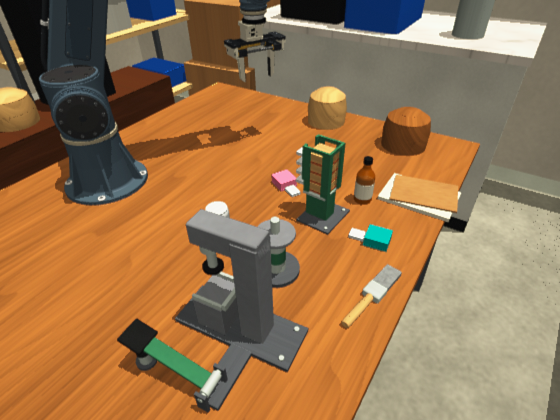

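View pics/top0.png

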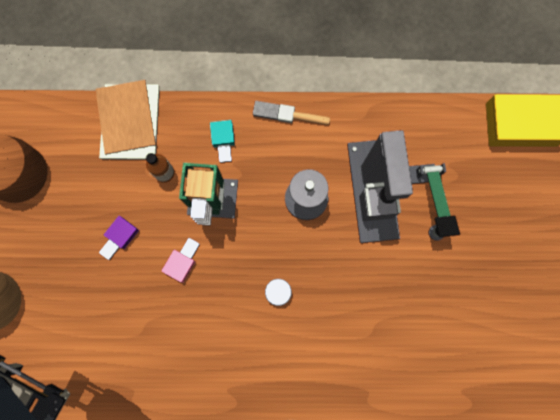

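Top view: the chute is at about (200,190) with its tongues facing down (world -x), the spindle at (308,193), the press at about (385,190) with its bed at (380,200), the pedal pad at (442,227), the tin at (278,292) and the oil at (160,167). Next I'll enlarge the chute and press.

Run:
```python
import cv2,numpy as np
t=cv2.imread("pics/top0.png")
def crop(x,y,w,h,s):
    c=cv2.resize(t[y:y+h,x:x+w],None,fx=s,fy=s,interpolation=cv2.INTER_CUBIC)
    for k in range(0,w,10): cv2.putText(c,str(x+k),(k*s,8),0,.3,(255,255,255),1); cv2.line(c,(k*s,10),(k*s,14),(255,255,255))
    for k in range(0,h,10): cv2.putText(c,str(y+k),(0,k*s+4),0,.3,(255,255,255),1)
    return c
cv2.imwrite("pics/c1.png",crop(145,145,100,90,6)); cv2.imwrite("pics/c2.png",crop(340,125,130,120,5))
```

```text
(no output)
```

View pics/c1.png

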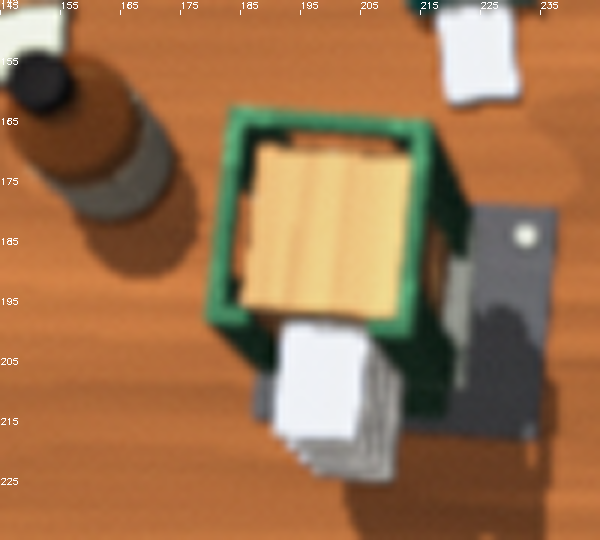

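View pics/c2.png

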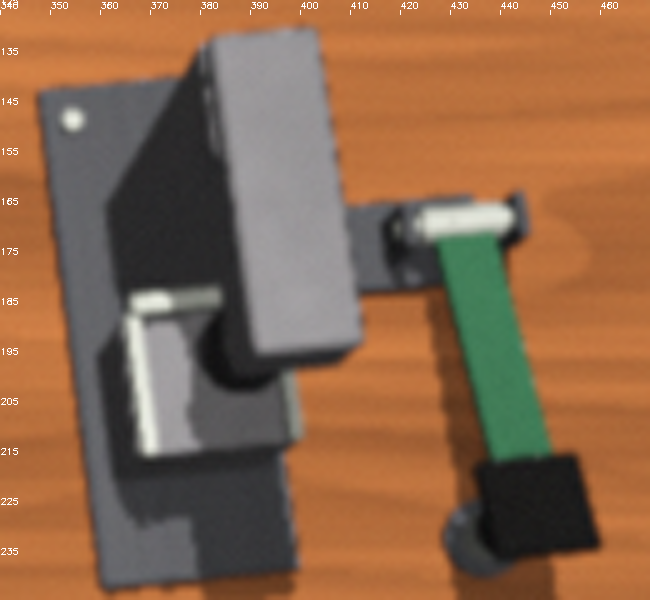

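```bash
cat > h.py <<'E'
import numpy as np,cv2
from scipy.optimize import least_squares
from scipy.spatial.transform import Rotation as R
K=dict(top=np.array([[494.7,0,283.7],[0,494.7,208.2],[0,0,1]]))
def proj(P,info):
    P=np.atleast_2d(P);T=np.array(info["camera_from_world"]);c=P@T[:3,:3].T+T[:3,3];u=c@np.array(info["K"]).T;return u[:,:2]/u[:,2:]
def place(p,L):
    L=np.atleast_2d(np.array(L,float));c,s=np.cos(p[2]),np.sin(p[2])
    return np.c_[p[0]+c*L[:,0]-s*L[:,1],p[1]+s*L[:,0]+c*L[:,1],L[:,2]]
def ray(uv,z,info):
    T=np.array(info["camera_from_world"]);C=-T[:3,:3].T@T[:3,3];d=T[:3,:3].T@np.linalg.solve(info["K"],[*uv,1]);return C+d*(z-C[2])/d[2]
def fit(L,uv,info,p0):
    uv=np.array(uv);r=least_squares(lambda p:(proj(place(p*[1,1,.01],L),info)-uv).ravel(),[p0[0],p0[1],p0[2]*100]);p=r.x*[1,1,.01]
    return p,r.fun.reshape(-1,2)
E
python3 - <<'E'
from h import *; from workcell import ctrl
i=ctrl.camera_info("top"); np.set_printoptions(precision=3,suppress=True)
for z in(220,310):
    L=[(39,36,z),(39,-36,z),(-39,-36,z),(-39,36,z)]
    print("chute",z,fit(L,[(184.2,162.8),(217,165.3),(213.3,200.8),(179.5,198.3)],i,(560,180,0)))
z=272;L=[(110,23,z),(110,-23,z),(-25,-23,z),(-25,23,z),(-85,50,12),(-85,-50,12)]
uv=[(382,132.6),(403.6,130.6),(412,194),(390.4,196.4),(360.6,243),(399.4,239)]
p,r=fit(L,uv,i,(550,-180,0));print("press",p,r)
p2,r=fit(L[4:]+[(-73,-145,89)],uv[4:]+[(447.5,226)],i,(550,-180,0));print("press base+pad",p2,r)
# shoe4 top & tongue
L=[(30,28,202),(30,-28,202),(-30,-28,202),(-30,28,202),(-72,15,184),(-72,-15,184)]
print("shoe4",fit(L,[(188,169.5),(213.7,171.3),(211,198),(185.3,195.7),(190.5,216.7),(205,217.8)],i,(560,180,0)))
print("tin",ray((278,292),45,i),"oil",ray((151.8,158.5),140,i),"spindle",ray((310,185),157,i),"pink",ray((180,264),28,i),ray((190,247),10,i))
E
```

```text
chute 220 (array([648.875, 199.211,  -0.076]), array([[-0.6  , -0.392],
       [ 0.547, -0.213],
       [ 0.334,  0.409],
       [-0.283,  0.168]]))
chute 310 (array([627.206, 183.672,  -0.075]), array([[-2.049, -2.321],
       [ 2.394, -1.893],
       [ 1.835,  2.265],
       [-2.174,  1.763]]))
press [ 634.855 -210.583    0.098] [[-0.677 -0.67 ]
 [ 0.152 -0.646]
 [ 1.12   0.617]
 [-0.264  0.31 ]
 [-0.828  0.049]
 [ 0.402  0.325]]
press base+pad [ 635.223 -210.811    0.103] [[-0.541 -0.008]
 [ 0.657  0.051]
 [-0.109 -0.046]]
shoe4 (array([649.804, 199.907,  -0.064]), array([[-0.037, -0.737],
       [ 0.295, -0.772],
       [ 0.328, -0.126],
       [-0.276,  0.38 ],
       [ 0.115,  0.683],
       [-0.426,  0.54 ]]))
tin [424.526  32.242  45.   ] oil [721.975 321.427 140.   ] spindle [657.863 -38.227 157.   ] pink [490.568 269.74   28.   ] [533.804 250.519  10.   ]
```

```bash
cat >> h.py <<'E'
from workcell import ctrl
np.set_printoptions(precision=2,suppress=True)
CH=np.array([649.2,199.5,-0.073]); PR=np.array([635.0,-210.7,0.10])
def toolR(yaw,th,sgn=1):
    d=np.array([np.cos(yaw)*np.cos(th),np.sin(yaw)*np.cos(th),-np.sin(th)]);x=sgn*np.array([-np.sin(yaw),np.cos(yaw),0])
    return np.c_[x,d,np.cross(x,d)]
def goto(gp,Rt,ahead=6):
    s=ctrl.state();R0=R.from_rotvec(s["eef_rot"]).as_matrix();t=np.array(gp)-ahead*Rt[:,1]-s["tool_pos"]
    print("t",s["time_s"],"tcp",s["tool_pos"],"F",s["force"],"w",s["gripper_width"])
    print("shift",R0.T@t,"turn",np.degrees(R.from_matrix(R0.T@Rt).as_rotvec()))
E
python3 - <<'E'
from h import *
s=ctrl.state();print(R.from_rotvec(s["eef_rot"]).as_matrix())
d=toolR(CH[2],np.radians(25))[:,1]
gp=place(CH,(-58,0,95))[0]
for sg in(1,-1):
    goto(gp-d*110+[0,0,60],toolR(CH[2],np.radians(25),sg))
i=ctrl.camera_info("wrist");T=np.array(i["camera_from_world"]);C=-T[:3,:3].T@T[:3,3];R0=R.from_rotvec(s["eef_rot"]).as_matrix()
print("cam in tool",R0.T@(C-s["tool_pos"]),"\n",T[:3,:3]@R0,i["K"])
E
```

```text
[[ 0.45 -0.   -0.89]
 [ 0.89 -0.    0.45]
 [-0.   -1.    0.  ]]
t 0.1 tcp [247.82 490.69 243.16] F [-0.24 -0.28  0.34] w 92.89843807644172
shift [-141.63   39.24 -338.98] turn [-64.13 -20.1  -12.87]
t 0.1 tcp [247.82 490.69 243.16] F [-0.24 -0.28  0.34] w 92.89843807644172
shift [-141.63   39.24 -338.98] turn [ 17.27 134.98 -86.02]
cam in tool [  -1.04 -140.61   78.59] 
 [[ 1.   -0.    0.  ]
 [ 0.   -0.28 -0.96]
 [ 0.    0.96 -0.28]] [[340.67   0.   277.45]
 [  0.   340.67 208.89]
 [  0.     0.     1.  ]]
```

```bash
python3 -m jog '[[[-28,8,-68],[-13,-4,-2.6]],[[-57,16,-136],[-26,-8,-5]],[[-85,24,-204],[-38.5,-12,-7.7]],[[-113,31,-271],[-51,-16,-10.3]],[[-141.6,39.2,-339],[-64.1,-20.1,-12.9]],[[-141.6,39.2,-339],[-64.1,-20.1,-12.9]],[[-141.6,39.2,-339],[-64.1,-20.1,-12.9]],[[-141.6,39.2,-339],[-64.1,-20.1,-12.9]],[[-141.6,39.2,-339],[-64.1,-20.1,-12.9]],[[-141.6,39.2,-339],[-64.1,-20.1,-12.9]]]' 0.75 40
python3 -m jog '[[[0,0,0],[0,0,0]],[[0,0,0],[0,0,0]],[[0,0,0],[0,0,0]],[[0,0,0],[0,0,0]]]'
python3 - <<'E'
from h import *
d=toolR(CH[2],np.radians(25))[:,1]; gp=place(CH,(-58,0,95))[0]
goto(gp-d*110+[0,0,60],toolR(CH[2],np.radians(25))); goto(gp-d*60,toolR(CH[2],np.radians(25)))
E
```

```text
time_s: 0.93
tool_pos: [470.9, 240.6, 240.3]
eef_rot: [-1.991, -1.699, 0.546]
force: [1.5, 0.1, 0.5]
gripper_width: 69.9
time_s: 1.27
tool_pos: [472.1, 244.0, 243.9]
eef_rot: [-1.99, -1.71, 0.544]
force: [-0.2, -0.0, -0.1]
gripper_width: 69.7
t 1.2667 tcp [472.09 244.03 243.92] F [-0.21 -0.04 -0.14] w 69.66489719795736
shift [-30.05  38.68  21.57] turn [-10.24  -2.18  -3.89]
t 1.2667 tcp [472.09 244.03 243.92] F [-0.21 -0.04 -0.14] w 69.66489719795736
shift [-26.44 122.39  61.76] turn [-10.24  -2.18  -3.89]
```

```bash
python3 -m jog '[[[-15,19,10],[-5,-1,-2]],[[-30,38.7,21.6],[-10.2,-2.2,-3.9]],[[-29,65,35],[-10.2,-2.2,-3.9]],[[-28,95,48],[-10.2,-2.2,-3.9]],[[-26.4,122.4,61.8],[-10.2,-2.2,-3.9]],[[-26.4,122.4,61.8],[-10.2,-2.2,-3.9]],[[-26.4,122.4,61.8],[-10.2,-2.2,-3.9]],[[-26.4,122.4,61.8],[-10.2,-2.2,-3.9]]]'
python3 - <<'E'
from h import *
d=toolR(CH[2],np.radians(25))[:,1]; gp=place(CH,(-58,0,95))[0]
goto(gp,toolR(CH[2],np.radians(25)))
i=ctrl.camera_info("wrist");im=ctrl.capture("wrist")
for k in range(4):
  for y in(15,-15): print(k,y,proj(place(CH,[(-72,y,90+28*k),(-72,y,100+28*k)]),i).ravel())
cv2.imwrite("pics/w1.png",im)
print(i["K"],i["camera_from_world"])
E
```

```text
time_s: 1.93
tool_pos: [483.0, 293.0, 297.0]
eef_rot: [-2.044, -1.826, 0.484]
force: [-1.4, 0.3, 0.7]
gripper_width: 69.2
t 1.9333 tcp [483.   292.97 297.  ] F [-1.39  0.26  0.66] w 69.15417515231017
shift [-73.78 194.41 122.62] turn [-3.64 -0.03 -2.24]
0 15 [211.93  44.76 211.28  54.71]
0 -15 [178.47  45.07 177.58  54.98]
1 15 [210.09  72.99 209.41  83.34]
1 -15 [175.97  73.19 175.05  83.51]
2 15 [208.17 102.36 207.47 113.14]
2 -15 [173.37 102.46 172.41 113.2 ]
3 15 [206.17 132.96 205.44 144.19]
3 -15 [170.66 132.94 169.66 144.13]
[[340.67   0.   277.45]
 [  0.   340.67 208.89]
 [  0.     0.     1.  ]] [[   0.11    0.99   -0.02 -337.15]
 [   0.21   -0.01    0.98 -354.19]
 [   0.97   -0.11   -0.21 -217.31]
 [   0.      0.      0.      1.  ]]
```

View pics/w1.png

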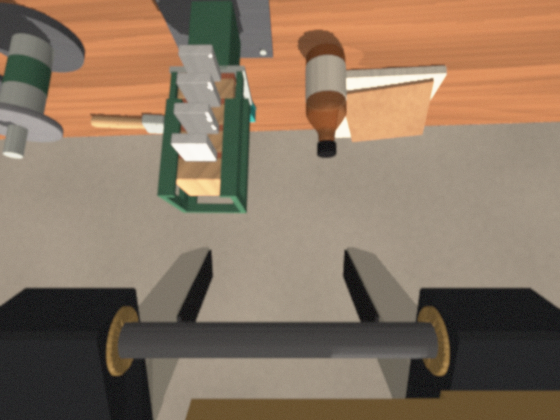

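The wrist view (upside down, as the camera is under the gripper) shows the four tongues at about (200,55), (200,85), (197,115) and (195,147). These match the predictions. The arm did not get where I commanded it, so I'll check the joints.

Run:
```python
from h import *
s=ctrl.state();print(s["q"],s["tool_pos"],s["eef_rot"]); print(R.from_rotvec(s["eef_rot"]).as_matrix())
```

```text
[ 0.77  0.22  2.06 -1.57  0.75  0.51] [483.29 293.11 296.91] [-2.04 -1.83  0.48]
[[ 0.11  0.87 -0.48]
 [ 0.99 -0.1   0.04]
 [-0.02 -0.48 -0.88]]
```

q4 has hit its -1.57 limit. A forward-pointing tool needs the flipped wrist (q4≈π, camera on top). I'll identify the kinematics quickly so I can plan that roll.

```bash
cat >> h.py <<'E'
def Rw(q):
    return (R.from_euler('z',q[0])*R.from_euler('y',q[1]+q[2])*R.from_euler('z',q[3])*R.from_euler('y',q[4])*R.from_euler('z',q[5])).as_matrix()
def log():
    s=ctrl.state();open('log.txt','a').write(' '.join(map(str,[*s['q'],*s['tool_pos'],*s['eef_rot']]))+'\n')
E
python3 - <<'E'
from h import *
log()
q0=[1.01840791e+00,  3.51250447e-01,  1.65240764e+00,0,1.13911966e+00, -8.46195617e-02]
open('log.txt','a').write(' '.join(map(str,[*q0,247.82,490.69,243.16,-1.39544168, -0.85732578,  0.85906])) +'\n')
for l in np.loadtxt('log.txt'): print(Rw(l[:6]).T@R.from_rotvec(l[9:]).as_matrix())
a=.645; Rt=np.c_[[np.cos(a),np.sin(a),0],[0,0,-1],np.cross([np.cos(a),np.sin(a),0],[0,0,-1])]
goto([400,250,320],Rt,0)
Rb=np.c_[[-np.sin(a),np.cos(a),0],[0,0,-1],[-np.cos(a),-np.sin(a),0]];goto([400,250,320],Rb,0)
E
```

```text
[[-1. -0. -0.]
 [-0. -0.  1.]
 [-0.  1.  0.]]
[[-1. -0. -0.]
 [-0.  0.  1.]
 [-0.  1. -0.]]
t 1.9833 tcp [483.29 293.11 296.91] F [-0.73 -1.07 -0.15] w 69.51057950780265
shift [-52.24 -79.23  17.96] turn [58.19 42.71 24.21]
t 1.9833 tcp [483.29 293.11 296.91] F [-0.73 -1.07 -0.15] w 69.51057950780265
shift [-52.24 -79.23  17.96] turn [ 57.96 -38.34 -23.9 ]
```

```bash
L='from h import *;log()'
python3 -m jog '[[[-26,-40,9],[29,21.3,12.1]],[[-26,-40,9],[29,21.3,12.1]],[[-26,-40,9],[29,21.3,12.1]],[[-26,-40,9],[29,21.3,12.1]],[[-26,-40,9],[29,21.3,12.1]],[[-26,-40,9],[29,21.3,12.1]]]' >/dev/null; python3 -c "$L"
python3 -m jog '[[[-26,-40,9],[29,21.3,12.1]],[[-26,-40,9],[29,21.3,12.1]],[[-26,-40,9],[29,21.3,12.1]],[[-26,-40,9],[29,21.3,12.1]]]'
python3 - <<'E'
from h import *
log()
print(ctrl.state()['q'])
a=.645; Rt=np.c_[[np.cos(a),np.sin(a),0],[0,0,-1],np.cross([np.cos(a),np.sin(a),0],[0,0,-1])]
goto([400,250,320],Rt,0)
D=np.loadtxt('log.txt')
def fk(p,q):
    h,a1,a2,a3,d4,Lt=p
    s=q[1]+q[2];r=a1+a2*np.sin(q[1])+a3*np.cos(s)+d4*np.sin(s);z=h+a2*np.cos(q[1])-a3*np.sin(s)+d4*np.cos(s)
    return np.array([r*np.cos(q[0]),r*np.sin(q[0]),z])+Lt*Rw(q)[:,2]
f=least_squares(lambda p:np.concatenate([fk(p,l[:6])-l[6:9] for l in D]),[300,0,400,0,400,250]);print(f.x,f.fun)
E
```

```text
time_s: 2.82
tool_pos: [401.7, 260.1, 337.0]
eef_rot: [-1.593, -0.655, 0.51]
force: [-0.8, 0.6, -1.0]
gripper_width: 69.9
[ 0.54  0.1   1.74 -0.12  1.23 -0.16]
t 2.8167 tcp [401.74 260.06 337.01] F [-0.83  0.62 -1.02] w 69.89454055820893
shift [-8.86 17.26 -4.16] turn [7.03 5.15 3.05]
[162.96 131.47 416.44  -4.39 303.04 173.09] [ -5.76   4.91  -4.75  41.55 -21.23  14.59   4.27 -11.45  -1.82  19.92
 -31.83  -8.03]
```

```bash
cat >> h.py <<'E'
def fk(p,q):
    h,a1,a2,a3,d4,Lt,dy,ey,ex=p
    z1=R.from_euler('z',q[0]).as_matrix();A=z1@R.from_euler('y',q[1]).as_matrix();B=z1@R.from_euler('y',q[1]+q[2]).as_matrix()
    C=B@R.from_euler('z',q[3]).as_matrix();D=C@R.from_euler('y',q[4]).as_matrix()
    return z1@[a1,dy,h]+A@[0,0,a2]+B@[a3,0,d4]+C@[0,ey,0]+D@[ex,0,Lt]
E
python3 - <<'E'
from h import *
D=np.loadtxt('log.txt')
f=least_squares(lambda p:np.concatenate([fk(p,l[:6])-l[6:9] for l in D]),[300,0,400,0,400,250,0,30,0]);print(f.x,f.fun,f.cost)
w=1e-3
f=least_squares(lambda p:np.r_[np.concatenate([fk(p,l[:6])-l[6:9] for l in D]),w*(p-[300,0,400,0,400,250,0,30,0])],f.x);print(f.x,f.fun[:12])
E
```

```text
[258.53   0.21 487.27  40.61 437.51 252.52  46.42   0.07  -0.06] [ 0.01 -0.01  0.    0.01 -0.01 -0.01 -0.01  0.02  0.01 -0.    0.    0.  ] 0.000502226891346173
[258.53   0.21 487.27  40.61 437.5  252.52  46.42   0.08  -0.06] [ 0.01 -0.01  0.    0.01 -0.01 -0.01 -0.01  0.02  0.01 -0.    0.    0.  ]
```

```bash
cat >> h.py <<'E'
P=np.array([258.53,.21,487.27,40.61,437.5,252.52,46.42,0,0]);M=np.array([[-1,0,0],[0,0,1],[0,1,0.]])
LO=np.array([-2.75,-.79,.01,-1.57,.07,-2.87]);HI=np.array([2.75,2.1,2.65,4.71,3.14,2.87])
def ik(gp,Rt,q0,ahead=6):
    t=np.array(gp)-ahead*Rt[:,1]
    f=least_squares(lambda q:np.r_[fk(P,q)-t,300*R.from_matrix(Rt.T@Rw(q)@M).as_rotvec()],np.clip(q0,LO+.01,HI-.01),bounds=(LO,HI));return f.x,f.cost
def rows(qa,qb,n,R0=None,t0=None):
    R0=Rw(qa)@M;t0=fk(P,qa);o=[]
    for k in range(1,n+1):
        q=qa+(qb-qa)*k/n;o.append((R0.T@(fk(P,q)-t0),np.degrees(R.from_matrix(R0.T@Rw(q)@M).as_rotvec())))
    for a,b in o: print(np.round(a,1).tolist(),np.round(b,1).tolist())
E
python3 - <<'E'
from h import *
for th in(0,25):
  th=np.radians(th)
  for nm,F in(("ch",CH),("pr",PR)):
    d=toolR(F[2],th)[:,1];
    for sg in(1,-1):
      for loc in((-58,0,95),(-170,0,130)):
       for q6 in(1.5,-1.5):
        q,c=ik(place(F,loc)[0],toolR(F[2],th,sg),[.3 if nm=="ch" else -.4,.3,2,3.1,1,q6])
        if c<1: print(nm,np.degrees(th),sg,loc,q,c)
print(ctrl.state()['q'])
E
```

```text
ch 0.0 1 (-58, 0, 95) [0.47 0.97 2.09 3.69 1.5  1.53] 6.143841342917987e-24
ch 0.0 1 (-58, 0, 95) [0.47 0.97 2.09 3.69 1.5  1.53] 4.869666448080092e-23
ch 0.0 1 (-170, 0, 130) [0.66 0.89 2.3  3.87 1.61 1.6 ] 2.707844559365456e-26
ch 0.0 1 (-170, 0, 130) [0.66 0.89 2.3  3.87 1.61 1.6 ] 7.411071202536935e-27
ch 0.0 -1 (-58, 0, 95) [ 0.47  0.97  2.09  3.69  1.5  -1.61] 3.186058216777375e-26
ch 0.0 -1 (-58, 0, 95) [ 0.47  0.97  2.09  3.69  1.5  -1.61] 8.021536282336995e-24
ch 0.0 -1 (-170, 0, 130) [ 0.66  0.89  2.3   3.87  1.61 -1.54] 1.7768984834276854e-26
ch 0.0 -1 (-170, 0, 130) [ 0.66  0.89  2.3   3.87  1.61 -1.54] 2.752701440487358e-26
pr 0.0 1 (-58, 0, 95) [-0.76  0.97  2.09  2.28  1.52  1.64] 2.69549589455812e-25
pr 0.0 1 (-170, 0, 130) [-1.02  0.89  2.28  2.02  1.58  1.55] 2.089788866506203e-26
pr 0.0 -1 (-58, 0, 95) [-0.76  0.97  2.09  2.28  1.52 -1.51] 5.752415029888388e-26
pr 0.0 -1 (-58, 0, 95) [-0.76  0.97  2.09  2.28  1.52 -1.51] 5.273278028537847e-26
pr 0.0 -1 (-170, 0, 130) [-1.02  0.89  2.28  2.02  1.58 -1.6 ] 2.6861647084417136e-26
pr 0.0 -1 (-170, 0, 130) [-1.02  0.89 
[... 715 characters left out ...]
 0, 95) [-0.72  0.7   2.11  2.17  0.93  1.87] 2.3480234200544874e-26
pr 25.0 1 (-58, 0, 95) [-0.72  0.7   2.11  2.17  0.93  1.87] 7.129707939750123e-27
pr 25.0 1 (-170, 0, 130) [-0.96  0.56  2.31  1.95  1.02  1.85] 1.5751593595802667e-26
pr 25.0 1 (-170, 0, 130) [-0.96  0.56  2.31  1.95  1.02  1.85] 5.360124734213109e-27
pr 25.0 -1 (-58, 0, 95) [-0.72  0.7   2.11  2.17  0.93 -1.27] 4.427477676576324e-27
pr 25.0 -1 (-58, 0, 95) [-0.72  0.7   2.11  2.17  0.93 -1.27] 7.970026550741656e-26
pr 25.0 -1 (-170, 0, 130) [-0.96  0.56  2.31  1.95  1.02 -1.29] 5.503153526369274e-25
pr 25.0 -1 (-170, 0, 130) [-0.96  0.56  2.31  1.95  1.02 -1.29] 1.949325211163282e-26
[ 0.54  0.1   1.74 -0.12  1.23 -0.16]
```

Run:
```python
from h import *
th=np.radians(25);Rt=toolR(CH[2],th,-1);gp=place(CH,(-58,0,95))[0]
qb,c=ik(gp-Rt[:,1]*90+[0,0,10],Rt,[.6,.56,2.3,3.9,.94,-1.78]);print(qb,c)
np.save('qb.npy',qb)
qa=ctrl.state()['q'];n=36
Q=[qa+(qb-qa)*k/n for k in range(n+1)]
print([np.round(fk(P,q)).astype(int).tolist() for q in Q[::3]])
print(max(np.degrees(np.linalg.norm(R.from_matrix(Rw(a).T@Rw(b)).as_rotvec())) for a,b in zip(Q,Q[1:])))
rows(qa,Q[9],9)
```

```text
[ 0.56  0.53  2.27  3.91  0.87 -1.83] 2.261806027639367e-26
[[402, 260, 337], [354, 324, 305], [317, 387, 298], [299, 442, 308], [301, 485, 328], [325, 512, 347], [366, 520, 359], [416, 508, 357], [466, 475, 339], [507, 424, 304], [530, 359, 256], [530, 285, 201], [505, 210, 146]]
6.178271921461591
[1.6, 10.1, 28.4] [6.1, -0.6, -0.2]
[3.7, 17.2, 56.3] [12.2, -1.0, -0.6]
[6.7, 21.7, 83.1] [18.1, -1.1, -1.3]
[10.5, 23.6, 108.6] [24.0, -1.0, -2.2]
[15.3, 23.3, 132.4] [29.6, -0.5, -3.4]
[21.1, 21.0, 154.3] [35.1, 0.1, -4.8]
[28.0, 17.1, 174.1] [40.4, 1.1, -6.4]
[35.9, 11.7, 191.4] [45.5, 2.4, -8.2]
[44.8, 5.4, 206.2] [50.4, 4.0, -10.3]
```

```bash
python3 -m jog '[[[1.6,10.1,28.4],[6.1,-0.6,-0.2]],[[3.7,17.2,56.3],[12.2,-1,-0.6]],[[6.7,21.7,83.1],[18.1,-1.1,-1.3]],[[10.5,23.6,108.6],[24,-1,-2.2]],[[15.3,23.3,132.4],[29.6,-0.5,-3.4]],[[21.1,21,154.3],[35.1,0.1,-4.8]],[[28,17.1,174.1],[40.4,1.1,-6.4]],[[35.9,11.7,191.4],[45.5,2.4,-8.2]],[[44.8,5.4,206.2],[50.4,4,-10.3]]]'
python3 - <<'E'
from h import *
qa=ctrl.state()['q'];print(qa);qb=np.load('qb.npy');n=27
rows(qa,qa+(qb-qa)/3,9)
E
```

```text
time_s: 3.57
tool_pos: [298.5, 441.9, 305.9]
eef_rot: [-0.713, -0.42, 0.507]
force: [-0.6, 0.7, -0.1]
gripper_width: 70.0
[ 0.54  0.21  1.88  0.89  1.14 -0.58]
[9.0, 6.6, 12.9] [4.5, 1.2, -2.7]
[19.3, 11.0, 24.3] [8.8, 2.5, -5.7]
[30.6, 13.3, 33.7] [12.8, 4.0, -8.9]
[42.8, 13.8, 41.1] [16.4, 5.6, -12.4]
[55.7, 12.7, 46.0] [19.7, 7.4, -16.0]
[68.9, 10.0, 48.5] [22.7, 9.4, -19.9]
[82.3, 6.0, 48.2] [25.3, 11.5, -23.9]
[95.5, 0.9, 45.2] [27.6, 13.7, -28.1]
[108.2, -5.1, 39.4] [29.5, 16.1, -32.3]
```

The joint model tracks the arm well, so I'll continue the roll.

```bash
python3 -m jog '[[[9,6.6,12.9],[4.5,1.2,-2.7]],[[19.3,11,24.3],[8.8,2.5,-5.7]],[[30.6,13.3,33.7],[12.8,4,-8.9]],[[42.8,13.8,41.1],[16.4,5.6,-12.4]],[[55.7,12.7,46],[19.7,7.4,-16]],[[68.9,10,48.5],[22.7,9.4,-19.9]],[[82.3,6,48.2],[25.3,11.5,-23.9]],[[95.5,0.9,45.2],[27.6,13.7,-28.1]],[[108.2,-5.1,39.4],[29.5,16.1,-32.3]]]'
python3 - <<'E'
from h import *
qa=ctrl.state()['q'];print(qa);qb=np.load('qb.npy')
rows(qa,qa+(qb-qa)/2,9)
E
```

```text
time_s: 4.32
tool_pos: [366.6, 519.7, 356.7]
eef_rot: [-0.144, -0.196, -0.032]
force: [-0.3, -0.0, 1.4]
gripper_width: 69.6
[ 0.55  0.32  2.01  1.9   1.05 -1.  ]
[15.9, -1.3, -2.2] [1.6, 1.8, -4.7]
[32.2, -4.5, -6.5] [2.8, 3.6, -9.5]
[48.6, -9.8, -13.0] [3.6, 5.4, -14.4]
[64.6, -17.1, -21.6] [4.1, 7.2, -19.4]
[80.0, -26.3, -32.4] [4.3, 9.1, -24.4]
[94.4, -37.4, -45.1] [4.1, 10.9, -29.5]
[107.5, -50.4, -59.6] [3.5, 12.7, -34.7]
[118.9, -65.0, -75.9] [2.6, 14.6, -39.8]
[128.4, -81.1, -93.6] [1.4, 16.5, -44.9]
```

```bash
python3 -m jog '[[[15.9,-1.3,-2.2],[1.6,1.8,-4.7]],[[32.2,-4.5,-6.5],[2.8,3.6,-9.5]],[[48.6,-9.8,-13],[3.6,5.4,-14.4]],[[64.6,-17.1,-21.6],[4.1,7.2,-19.4]],[[80,-26.3,-32.4],[4.3,9.1,-24.4]],[[94.4,-37.4,-45.1],[4.1,10.9,-29.5]],[[107.5,-50.4,-59.6],[3.5,12.7,-34.7]],[[118.9,-65,-75.9],[2.6,14.6,-39.8]],[[128.4,-81.1,-93.6],[1.4,16.5,-44.9]]]'
python3 - <<'E'
from h import *
qa=ctrl.state()['q'];print(qa);qb=np.load('qb.npy')
rows(qa,qb,9)
for k in range(10): print(np.round(fk(P,qa+(qb-qa)*k/9)+25*(Rw(qa+(qb-qa)*k/9)@M)[:,1]).tolist())
E
```

```text
time_s: 5.07
tool_pos: [507.0, 423.0, 302.1]
eef_rot: [-0.032, 0.045, -0.827]
force: [0.4, 0.3, 0.2]
gripper_width: 69.7
[ 0.55  0.42  2.14  2.9   0.96 -1.42]
[22.0, -5.8, -14.2] [-1.4, 1.3, -5.3]
[43.6, -14.0, -29.8] [-3.0, 2.5, -10.5]
[64.5, -24.8, -46.5] [-4.8, 3.7, -15.7]
[84.3, -38.0, -64.3] [-6.9, 4.8, -20.9]
[102.8, -53.7, -82.7] [-9.3, 5.8, -26.1]
[119.8, -71.8, -101.6] [-11.8, 6.8, -31.2]
[135.0, -92.1, -120.8] [-14.5, 7.8, -36.2]
[148.2, -114.4, -140.0] [-17.4, 8.8, -41.1]
[159.3, -138.7, -158.9] [-20.4, 9.8, -46.0]
[525.0, 440.0, 301.0]
[537.0, 418.0, 286.0]
[546.0, 394.0, 269.0]
[552.0, 369.0, 251.0]
[556.0, 344.0, 233.0]
[556.0, 317.0, 214.0]
[554.0, 290.0, 194.0]
[548.0, 263.0, 174.0]
[539.0, 235.0, 154.0]
[527.0, 208.0, 135.0]
```

Run:
```python
from h import *
th=np.radians(25);Rt=toolR(CH[2],th,-1);gp=place(CH,(-58,0,95))[0]
qb,c=ik(gp-Rt[:,1]*130+[0,0,20],Rt,[.6,.56,2.3,3.9,.94,-1.78]);print(qb,c);np.save('qb.npy',qb)
qa=ctrl.state()['q'];rows(qa,qb,9)
for k in(5,7,9): print(np.round(fk(P,qa+(qb-qa)*k/9)+25*(Rw(qa+(qb-qa)*k/9)@M)[:,1]).tolist())
```

```text
[ 0.62  0.43  2.33  4.01  0.86 -1.89] 4.458462799614228e-26
[18.9, -8.8, -10.4] [-1.1, 1.2, -5.4]
[37.4, -20.0, -22.4] [-2.6, 2.4, -10.7]
[55.3, -33.8, -35.9] [-4.4, 3.5, -16.0]
[72.1, -50.0, -50.6] [-6.4, 4.6, -21.2]
[87.7, -68.6, -66.4] [-8.8, 5.6, -26.4]
[101.7, -89.5, -82.8] [-11.4, 6.6, -31.4]
[113.9, -112.7, -99.8] [-14.2, 7.7, -36.4]
[124.1, -137.8, -116.9] [-17.2, 8.7, -41.3]
[132.1, -164.7, -133.9] [-20.4, 9.8, -46.0]
[536.0, 318.0, 231.0]
[520.0, 264.0, 197.0]
[491.0, 211.0, 162.0]
```

```bash
python3 -m jog '[[[18.9,-8.8,-10.4],[-1.1,1.2,-5.4]],[[37.4,-20,-22.4],[-2.6,2.4,-10.7]],[[55.3,-33.8,-35.9],[-4.4,3.5,-16]],[[72.1,-50,-50.6],[-6.4,4.6,-21.2]],[[87.7,-68.6,-66.4],[-8.8,5.6,-26.4]],[[101.7,-89.5,-82.8],[-11.4,6.6,-31.4]],[[113.9,-112.7,-99.8],[-14.2,7.7,-36.4]],[[124.1,-137.8,-116.9],[-17.2,8.7,-41.3]],[[132.1,-164.7,-133.9],[-20.4,9.8,-46]],[[132.1,-164.7,-133.9],[-20.4,9.8,-46]]]'
python3 - <<'E'
from h import *
print(ctrl.state()['q']);Rt=toolR(CH[2],np.radians(25),-1)
i=ctrl.camera_info("wrist");im=ctrl.capture("wrist")
for k in range(4):
  for y in(15,-15):
    for uv in proj(place(CH,[(-72,y,90+28*k),(-72,y,100+28*k)]),i): print(k,y,uv); cv2.circle(im,tuple(int(round(v)) for v in uv),2,(0,0,255),-1)
cv2.imwrite("pics/w2.png",im)
goto(place(CH,(-58,0,95))[0]-Rt[:,1]*50,Rt)
E
```

```text
time_s: 5.9
tool_pos: [466.8, 211.6, 171.2]
eef_rot: [-0.337, 0.359, -1.615]
force: [-0.3, 0.1, -0.1]
gripper_width: 69.8
[ 0.62  0.43  2.33  4.01  0.86 -1.89]
0 15 [257.33 234.76]
0 15 [256.89 226.51]
0 -15 [292.09 234.81]
0 -15 [292.44 226.55]
1 15 [256.02 210.64]
1 15 [255.51 201.22]
1 -15 [293.12 210.69]
1 -15 [293.53 201.27]
2 15 [254.52 183.03]
2 15 [253.93 172.17]
2 -15 [294.31 183.08]
2 -15 [294.77 172.23]
3 15 [252.78 151.1 ]
3 15 [252.09 138.45]
3 -15 [295.68 151.16]
3 -15 [296.22 138.51]
t 5.95 tcp [468.41 213.58 172.73] F [ 0.79  0.97 -0.22] w 69.4908159334778
shift [  1.28  88.59 -18.48] turn [-0.1   0.12 -0.29]
```

View pics/w2.png

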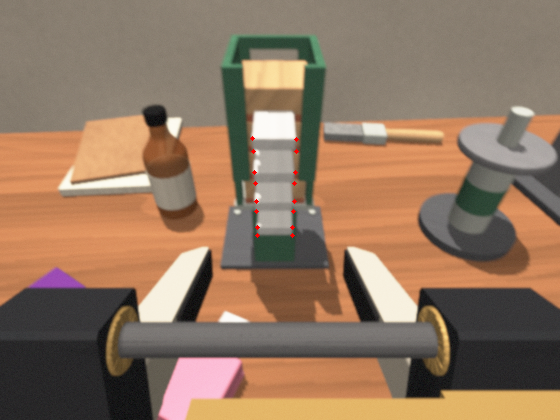

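Predictions sit on the tongue faces: lowest tongue at (257–293, 227–235), between the fingers. I'll go in and grip.

```bash
python3 -m jog '[[[0.6,25,-8],[0,0,0]],[[1.3,55,-18.5],[0,0,0]],[[1.3,88.6,-18.5],[0,0,-0.3]],[[1.3,105,-18.5],[0,0,-0.3]],[[1.3,118,-18.5],[0,0,-0.3]],[[1.3,128,-18.5],[0,0,-0.3]],[[1.3,135,-18.5],[0,0,-0.3]],[[1.3,138.6,-18.5],[0,0,-0.3]],[[1.3,138.6,-18.5],[0,0,-0.3]]]'
python3 - <<'E'
from h import *
Rt=toolR(CH[2],np.radians(25),-1);goto(place(CH,(-58,0,95))[0],Rt)
i=ctrl.camera_info("wrist");im=ctrl.capture("wrist")
cv2.imwrite("pics/w3.png",cv2.resize(im[120:330,130:430],None,fx=2.5,fy=2.5))
E
```

```text
time_s: 6.7
tool_pos: [586.8, 204.9, 98.7]
eef_rot: [-0.331, 0.354, -1.615]
force: [0.3, 0.2, 0.8]
gripper_width: 69.3
t 6.7 tcp [586.76 204.91  98.69] F [0.28 0.15 0.83] w 69.3249863898656
shift [ 0.84 -0.21 -1.37] turn [-0.21  0.07 -0.03]
```

View pics/w3.png

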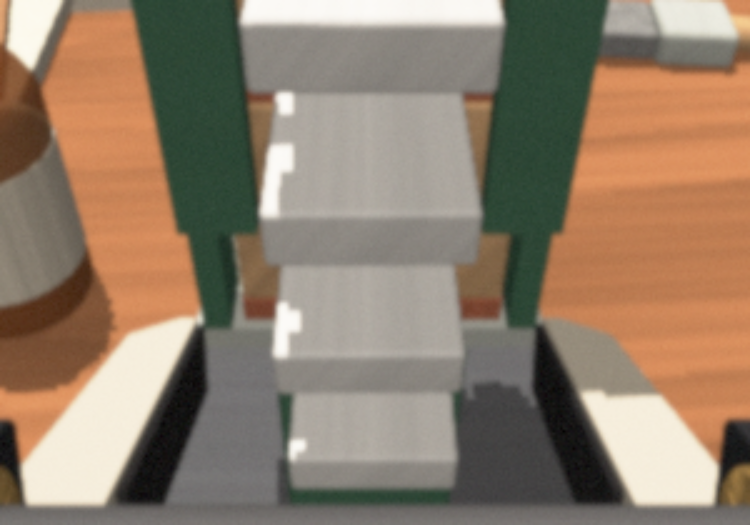

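The fingers straddle the lowest tongue (290–457 of the crop) symmetrically, with tips at 205 and 535. Closing now.

```bash
python3 -m jog '[[[0.8,0,-1.4],[0,0,0]],[[0.8,0,-1.4],[0,0,0]],[[0.8,0,-1.4],[0,0,0]],[[0.8,0,-1.4],[0,0,0]],[[0.8,0,-1.4],[0,0,0]],[[0.8,0,-1.4],[0,0,0]],[[0.8,0,-1.4],[0,0,0]],[[0.8,0,-1.4],[0,0,0]]]' 0 45
python3 - <<'E'
from h import *
Rt=toolR(CH[2],np.radians(25),-1);s=ctrl.state();print(s['force'],s['gripper_width'],s['q']);goto(place(CH,(-58-130,0,95.5))[0],Rt)
q,c=ik(place(CH,(-58-130,0,95.5))[0],Rt,s['q']);print(q,c)
E
```

```text
time_s: 7.42
tool_pos: [585.9, 204.0, 97.3]
eef_rot: [-0.331, 0.354, -1.615]
force: [-1.3, 1.4, 0.4]
gripper_width: 29.3
[-1.28  1.39  0.36] 29.325547318261062 [ 0.44  0.7   2.11  3.77  0.86 -1.78]
t 7.4167 tcp [585.88 204.    97.26] F [-1.28  1.39  0.36] w 29.325547318261062
shift [  -0.21 -118.29  -53.83] turn [-0.19  0.07 -0.01]
[ 0.65  0.66  2.34  3.91  1.03 -1.68] 4.2328871092998624e-26
```

```bash
python3 -m jog '[[[0,-5.4,-2.5],[0,0,0]],[[0,-10.9,-5.1],[0,0,0]],[[0,-16.3,-7.6],[0,0,0]],[[0,-21.7,-10.1],[0,0,0]],[[0,-27.2,-12.7],[0,0,0]],[[0,-32.6,-15.2],[0,0,0]],[[0,-38.1,-17.7],[0,0,0]],[[0,-43.5,-20.3],[0,0,0]],[[0,-48.9,-22.8],[0,0,0]],[[0,-54.4,-25.3],[0,0,0]]]'
python3 -m jog '[[[0,-5.4,-2.5],[0,0,0]],[[0,-10.9,-5.1],[0,0,0]],[[0,-16.3,-7.6],[0,0,0]],[[0,-21.7,-10.1],[0,0,0]],[[0,-27.2,-12.7],[0,0,0]],[[0,-32.6,-15.2],[0,0,0]],[[0,-38.1,-17.7],[0,0,0]],[[0,-43.5,-20.3],[0,0,0]],[[0,-48.9,-22.8],[0,0,0]],[[0,-54.4,-25.3],[0,0,0]]]'
python3 -m jog '[[[0,-5.4,-2.5],[0,0,0]],[[0,-10.9,-5.1],[0,0,0]],[[0,-16.3,-7.2],[0,0,0]],[[0,-16.3,-7.2],[0,0,0]],[[0,-16.3,-7.2],[0,0,0]]]'
python3 - <<'E'
from h import *
im=ctrl.capture("wrist");im2=ctrl.capture("scene");cv2.imwrite("pics/w4.png",im)
cv2.imwrite("pics/w4.png",np.hstack([cv2.resize(im,(400,300)),cv2.resize(im2[110:260,220:420],(400,300))]))
s=ctrl.state();print(s['q'],s['tool_pos'],s['eef_rot'])
E
```

```text
time_s: 8.25
tool_pos: [525.5, 208.4, 97.1]
eef_rot: [-0.331, 0.354, -1.615]
force: [1.8, -0.2, 0.2]
gripper_width: 29.8
time_s: 9.08
tool_pos: [465.7, 212.7, 97.1]
eef_rot: [-0.331, 0.354, -1.615]
force: [1.0, 0.2, -0.5]
gripper_width: 30.1
time_s: 9.5
tool_pos: [448.3, 214.2, 97.3]
eef_rot: [-0.331, 0.354, -1.615]
force: [-0.1, -0.0, -1.5]
gripper_width: 29.4
[ 0.66  0.66  2.35  3.92  1.05 -1.67] [448.65 214.09  97.33] [-0.33  0.35 -1.62]
```

View pics/w4.png

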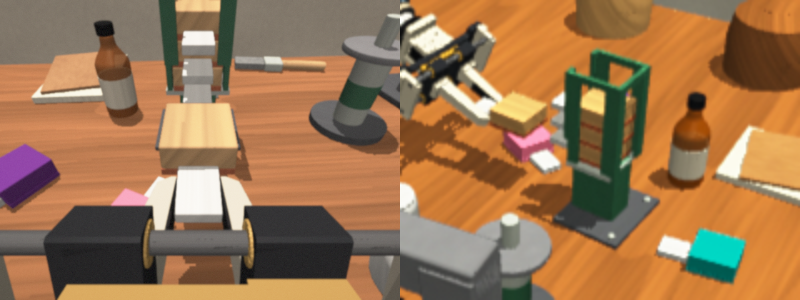

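The shoe is out and held level. In the scene crop the three other shoes have dropped and sit in the chute. Next I'll plan the transfer: raise, swing over, standoff in front of the press.

Run:
```python
from h import *
qa=ctrl.state()['q'];th=np.radians(25);Ra=Rw(qa)@M
# current local pitch offset kept: tool orientation relative to chute yaw
Rl=toolR(CH[2],0,-1).T@Ra
Rp=toolR(PR[2],0,-1)@Rl
g=fk(P,qa)+6*Ra[:,1]
qu,c=ik(g+[0,0,130],Ra,qa);print(qu,c)
gp=place(PR,(-188,0,g[2]+130))[0]
qp,c=ik(gp,Rp,[-1,.56,2.3,1.95,1,-1.29]);print(qp,c)
np.save('qp.npy',qp);np.save('Rp.npy',Rp)
rows(qa,qu,6)
Q=[qu+(qp-qu)*k/30 for k in range(31)]
print(max(np.degrees(np.linalg.norm(R.from_matrix(Rw(a).T@Rw(b)).as_rotvec())) for a,b in zip(Q,Q[1:])))
for q in Q[::5]: A=Rw(q)@M; f=fk(P,q); print(np.round(f).tolist(), np.round(A[:,1],2).tolist(),np.round(A[:,2],2).tolist())
```

```text
[ 0.66  0.26  2.34  4.18  0.79 -2.08] 4.3086822843434314e-26
[-1.01  0.28  2.31  1.72  0.96 -0.96] 9.917286758414996e-26
[0.3, -6.5, 21.4] [0.2, -0.2, -0.6]
[0.6, -14.1, 42.1] [0.3, -0.4, -1.0]
[0.8, -22.8, 62.0] [0.3, -0.4, -1.2]
[0.8, -32.4, 81.3] [0.2, -0.3, -1.1]
[0.6, -43.0, 99.9] [0.1, -0.2, -0.7]
[0.1, -54.5, 118.0] [0.0, 0.0, -0.0]
2.0544574012469075
[449.0, 214.0, 227.0] [0.91, -0.07, -0.42] [0.42, -0.03, 0.91]
[519.0, 144.0, 262.0] [0.96, -0.07, -0.28] [0.28, -0.02, 0.96]
[561.0, 65.0, 286.0] [0.98, -0.06, -0.19] [0.19, 0.01, 0.98]
[575.0, -16.0, 294.0] [0.99, -0.02, -0.16] [0.16, 0.05, 0.99]
[560.0, -95.0, 286.0] [0.98, 0.02, -0.19] [0.19, 0.07, 0.98]
[516.0, -168.0, 262.0] [0.96, 0.06, -0.28] [0.28, 0.08, 0.96]
[443.0, -230.0, 227.0] [0.9, 0.09, -0.42] [0.42, 0.04, 0.91]
```

Run:
```python
from h import *
from scipy.spatial.transform import Slerp
qa=ctrl.state()['q'];Ra=Rw(qa)@M;Rp=np.load('Rp.npy');ga=fk(P,qa)+6*Ra[:,1]+[0,0,130];gp=place(PR,(-188,0,ga[2]))[0]
S=Slerp([0,1],R.from_matrix([Ra,Rp]));q=[.66,.26,2.34,4.18,.79,-2.08]
for k in np.linspace(0,1,9):
    g=ga+(gp-ga)*k+[4*60*k*(1-k),0,4*50*k*(1-k)];q,c=ik(g,S(k).as_matrix(),q);print(np.round(g),q,round(c,3))
```

```text
[454. 214. 225.] [ 0.66  0.26  2.34  4.18  0.79 -2.08] 0.0
[480. 158. 247.] [ 0.45  0.17  2.37  3.95  0.65 -2.04] 0.0
[498. 103. 262.] [ 0.23  0.1   2.39  3.63  0.53 -1.89] 0.0
[508.  48. 272.] [ 0.01  0.06  2.4   3.18  0.45 -1.6 ] 0.0
[511.  -8. 275.] [-0.21  0.05  2.4   2.69  0.47 -1.26] 0.0
[507. -63. 272.] [-0.42  0.07  2.39  2.31  0.57 -1.03] 0.0
[ 495. -119.  262.] [-0.63  0.11  2.38  2.05  0.71 -0.94] 0.0
[ 475. -174.  247.] [-0.82  0.18  2.35  1.87  0.84 -0.93] 0.0
[ 448. -229.  225.] [-1.01  0.28  2.31  1.72  0.96 -0.96] 0.0
```

Run:
```python
from h import *
from scipy.spatial.transform import Slerp
qa=ctrl.state()['q'];Ra=Rw(qa)@M;Rp=np.load('Rp.npy');ga=fk(P,qa)+[0,0,130]
gp=place(PR,(-188,0,ga[2]-130+6*Ra[2,1]))[0]-6*Rp[:,1]+[0,0,130]
S=Slerp([0,1],R.from_matrix([Ra,Rp]))
f=lambda k:(ga+(gp-ga)*k+[240*k*(1-k),0,200*k*(1-k)],S(k).as_matrix())
print((Ra.T@[0,0,130]).round(1))
for a in(0,1/3,2/3):
    t0,R0=f(a);print(';')
    for j in range(1,9):
        t,Rk=f(a+j/24);print([(R0.T@(t-t0)).round(1).tolist(),np.degrees(R.from_matrix(R0.T@Rk).as_rotvec()).round(1).tolist()],end=',')
```

```text
[  0.1 -54.5 118. ]
;
[[17.8, 6.3, 11.7], [0.0, -0.2, 0.4]],[[35.6, 12.2, 22.4], [0.0, -0.3, 0.7]],[[53.6, 17.5, 32.1], [0.0, -0.5, 1.1]],[[71.5, 22.5, 40.9], [0.0, -0.7, 1.5]],[[89.6, 26.9, 48.7], [0.0, -0.9, 1.9]],[[107.7, 30.9, 55.5], [0.0, -1.0, 2.2]],[[125.8, 34.4, 61.3], [0.0, -1.2, 2.6]],[[144.0, 37.5, 66.2], [0.0, -1.4, 3.0]],;
[[18.5, 1.6, 3.4], [0.0, -0.2, 0.4]],[[37.0, 2.8, 5.9], [0.0, -0.3, 0.7]],[[55.4, 3.5, 7.3], [0.0, -0.5, 1.1]],[[73.9, 3.8, 7.8], [0.0, -0.7, 1.5]],[[92.5, 3.6, 7.3], [0.0, -0.9, 1.9]],[[111.0, 2.9, 5.8], [0.0, -1.0, 2.2]],[[129.5, 1.7, 3.4], [0.0, -1.2, 2.6]],[[148.1, 0.1, -0.1], [0.0, -1.4, 3.0]],;
[[18.3, -3.0, -4.9], [0.0, -0.2, 0.4]],[[36.6, -6.6, -10.7], [0.0, -0.3, 0.7]],[[54.8, -10.5, -17.5], [0.0, -0.5, 1.1]],[[73.0, -15.0, -25.3], [0.0, -0.7, 1.5]],[[91.2, -19.9, -34.1], [0.0, -0.9, 1.9]],[[109.3, -25.2, -43.9], [0.0, -1.0, 2.2]],[[127.4, -31.1, -54.6], [0.0, -1.2, 2.6]],[[145.5, -37.4, -66.4], [0.0, -1.4, 3.0]],
```

```bash
python3 -m jog '[[[0,-9,19.7],[0,0,0]],[[0,-18,39.3],[0,0,0]],[[0,-27.2,59],[0,0,0]],[[0,-36.3,78.7],[0,0,0]],[[0,-45.4,98.3],[0,0,0]],[[0,-54.5,118],[0,0,0]]]'
python3 -m jog '[[[17.8,6.3,11.7],[0,-0.2,0.4]],[[35.6,12.2,22.4],[0,-0.3,0.7]],[[53.6,17.5,32.1],[0,-0.5,1.1]],[[71.5,22.5,40.9],[0,-0.7,1.5]],[[89.6,26.9,48.7],[0,-0.9,1.9]],[[107.7,30.9,55.5],[0,-1,2.2]],[[125.8,34.4,61.3],[0,-1.2,2.6]],[[144,37.5,66.2],[0,-1.4,3]]]'
python3 -m jog '[[[18.5,1.6,3.4],[0,-0.2,0.4]],[[37,2.8,5.9],[0,-0.3,0.7]],[[55.4,3.5,7.3],[0,-0.5,1.1]],[[73.9,3.8,7.8],[0,-0.7,1.5]],[[92.5,3.6,7.3],[0,-0.9,1.9]],[[111,2.9,5.8],[0,-1,2.2]],[[129.5,1.7,3.4],[0,-1.2,2.6]],[[148.1,0.1,-0.1],[0,-1.4,3]]]'
python3 -m jog '[[[18.3,-3,-4.9],[0,-0.2,0.4]],[[36.6,-6.6,-10.7],[0,-0.3,0.7]],[[54.8,-10.5,-17.5],[0,-0.5,1.1]],[[73,-15,-25.3],[0,-0.7,1.5]],[[91.2,-19.9,-34.1],[0,-0.9,1.9]],[[109.3,-25.2,-43.9],[0,-1,2.2]],[[127.4,-31.1,-54.6],[0,-1.2,2.6]],[[145.5,-37.4,-66.4],[0,-1.4,3]],[[145.5,-37.4,-66.4],[0,-1.4,3]]]'
python3 - <<'E'
from h import *
Rp=np.load('Rp.npy');goto(place(PR,(-188,0,95+20))[0],Rp);print(ctrl.state()['q'],Rp.T@[0,0,-90])
E
```

```text
time_s: 10.1
tool_pos: [448.5, 213.9, 228.4]
eef_rot: [-0.331, 0.355, -1.615]
force: [-0.2, 0.3, -1.7]
gripper_width: 29.6
time_s: 10.77
tool_pos: [499.9, 64.8, 272.1]
eef_rot: [-0.339, 0.342, -1.559]
force: [0.3, 0.5, -0.5]
gripper_width: 29.8
time_s: 11.43
tool_pos: [497.4, -83.1, 271.9]
eef_rot: [-0.346, 0.329, -1.502]
force: [-0.5, 0.2, -1.0]
gripper_width: 29.4
time_s: 12.18
tool_pos: [441.1, -233.2, 226.5]
eef_rot: [-0.353, 0.318, -1.448]
force: [0.5, 0.2, -0.4]
gripper_width: 30.0
t 12.1833 tcp [ 441.08 -233.23  226.46] F [ 0.49  0.16 -0.35] w 30.045853463959997
shift [ -3.23  47.41 -98.1 ] turn [ 0.08 -0.03  0.15]
[-1.02  0.28  2.31  1.72  0.97 -0.96] [ -0.08  37.75 -81.7 ]
```

```bash
python3 -m jog '[[[-0.8,11,-24],[0,0,0]],[[-1.6,23,-49],[0,0,0]],[[-2.4,35,-73],[0,0,0]],[[-3.2,47.4,-98.1],[0,0,0.1]],[[-3.2,47.4,-98.1],[0,0,0.1]],[[-3.2,47.4,-98.1],[0,0,0.1]],[[-3.2,47.4,-98.1],[0,0,0.1]]]'
python3 - <<'E'
from h import *
Rp=np.load('Rp.npy');goto(place(PR,(-188,0,95+20))[0],Rp)
s=ctrl.state();i=ctrl.camera_info("wrist");im=ctrl.capture("wrist")
print("bed pts",proj(place(PR,[(-33,31.5,90),(-33,-31.5,90),(-33,31.5,100),(-33,-31.5,100),(33,31.5,104),(33,-31.5,104),(-25,23,226),(-25,-23,226),(-25,23,272),(-25,-23,272),(-85,50,12),(-85,-50,12)]),i))
R0=R.from_rotvec(s['eef_rot']).as_matrix();g=s['tool_pos']+6*R0[:,1]
# shoe predicted: grasp at shoe x=-58,z=5
Fs=np.array([*(g-place((0,0,PR[2]),(-58,0,5))[0])]);
print("shoe pts",proj(place((Fs[0],Fs[1],PR[2]),[(-30,28,28+Fs[2]),(-30,-28,28+Fs[2]),(30,28,28+Fs[2]),(30,-28,28+Fs[2]),(-72,15,10+Fs[2]),(-72,-15,10+Fs[2])]),i))
cv2.imwrite("pics/w5.png",cv2.resize(im[20:400,120:440],None,fx=1.6,fy=1.57));cv2.imwrite("pics/w5raw.png",im)
import json;json.dump({k:np.array(v).tolist() for k,v in i.items()},open('w5.json','w'))
E
```

```text
time_s: 12.77
tool_pos: [444.0, -227.1, 119.9]
eef_rot: [-0.353, 0.316, -1.444]
force: [0.2, 0.1, -0.4]
gripper_width: 29.6
t 12.7667 tcp [ 443.95 -227.09  119.86] F [ 0.23  0.14 -0.38] w 29.649642205862868
shift [ 2.76 -0.58 -2.86] turn [-0.02  0.09 -0.08]
bed pts [[ 243.82  154.9 ]
 [ 316.19  155.09]
 [ 243.07  144.84]
 [ 317.08  145.03]
 [ 248.07  106.74]
 [ 311.77  106.89]
 [ 244.49  -38.28]
 [ 318.09  -38.16]
 [ 239.11 -143.85]
 [ 324.94 -143.74]
 [ 224.5   259.46]
 [ 334.78  259.8 ]]
shoe pts [[219.3  204.35]
 [332.06 204.67]
 [231.83 142.43]
 [320.85 142.65]
 [240.92 297.77]
 [309.28 297.99]]
```

View pics/w5.png

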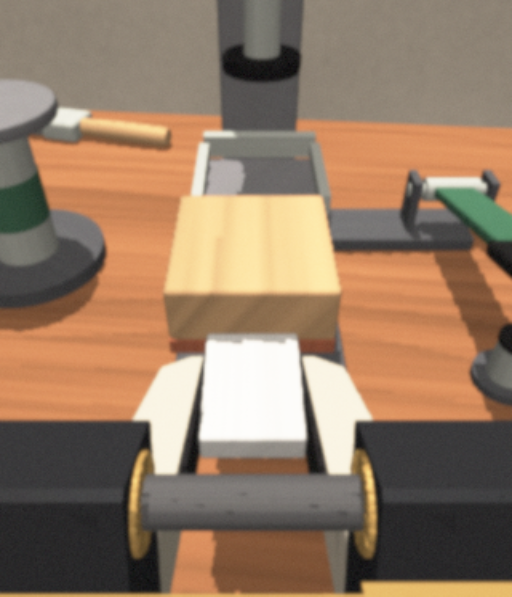

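The shoe is held level, tongue between the jaws at crop (200–305, 440). Behind it the bed rails appear at crop x≈207–313 and the ram foot at (262,62). I'll read the edges numerically to get the lateral offset of shoe versus bed.

Run:
```python
from h import *; import json
i=json.load(open('w5.json'));im=cv2.GaussianBlur(cv2.imread('pics/w5raw.png'),(3,3),0).astype(float)
def edges(r,a,b,n=6):
    g=np.abs(np.diff(im[r,a:b],axis=0)).sum(1);o=[]
    for k in range(1,len(g)-1):
        if g[k]>=g[k-1] and g[k]>g[k+1] and g[k]>22:
            w=g[k-1:k+2];o.append((round(a+k+.5+(w[2]-w[0])/w.sum()*1,1),int(g[k])))
    return o
for r in(58,60,62,115,118,125,130,135,150,160,170,180,190,200,240,260,280): print(r,edges(r,210,345))
print("ram foot", proj(place(PR,[(0,20,156),(0,-20,156),(0,0,156)]),i).ravel(), "column front", proj(place(PR,[(60,0,180),(60,0,120)]),i).ravel())
```

```text
58 [(np.float64(257.5), 74), (np.float64(307.5), 93)]
60 [(np.float64(257.5), 76), (np.float64(307.4), 99)]
62 [(np.float64(258.4), 76), (np.float64(306.7), 99)]
115 [(np.float64(225.5), 32), (np.float64(243.4), 76), (np.float64(249.6), 117), (np.float64(314.5), 38), (np.float64(320.4), 36)]
118 [(np.float64(242.6), 69), (np.float64(249.5), 125), (np.float64(314.8), 45), (np.float64(320.6), 36)]
125 [(np.float64(241.5), 73), (np.float64(248.4), 121), (np.float64(251.4), 52), (np.float64(271.4), 63), (np.float64(315.8), 52), (np.float64(322.5), 35)]
130 [(np.float64(240.7), 74), (np.float64(247.6), 124), (np.float64(250.8), 58), (np.float64(272.4), 57), (np.float64(317.3), 49), (np.float64(323.5), 37)]
135 [(np.float64(240.3), 76), (np.float64(247.3), 117), (np.float64(250.4), 53), (np.float64(271.6), 70), (np.float64(317.7), 55), (np.float64(324.5), 39)]
150 [(np.float64(231.7), 53), (np.float64(322.4), 83), (np.float64(326.4), 39)]
160 [(np.float64(230.4), 58), (np.float64(324.3), 107)]
170 [(np.float64(228.6), 52), (np.float64(326.3), 82)]
180 [(np.float64(226.6), 45), (np.float64(327.6), 103)]
190 [(np.float64(224.6), 47), (np.float64(329.4), 50)]
200 [(np.float64(222.6), 46), (np.float64(331.4), 56)]
240 [(np.float64(225.6), 58), (np.float64(247.7), 162), (np.float64(306.3), 161), (np.float64(330.4), 41), (np.float64(333.5), 43)]
260 [(np.float64(216.5), 84), (np.float64(243.6), 162), (np.float64(246.8), 179), (np.float64(307.7), 186), (np.float64(310.9), 161), (np.float64(338.5), 78)]
280 [(np.float64(239.5), 176), (np.float64(245.3), 189), (np.float64(309.6), 204), (np.float64(315.4), 173)]
ram foot [255.87  63.8  304.91  63.91 280.39  63.85] column front [280.34  13.79 279.94  80.38]
```

Run:
```python
from h import *; import json
i=json.load(open('w5.json'));im=cv2.GaussianBlur(cv2.imread('pics/w5raw.png'),(3,3),0).astype(float)
for c in(256,265,290,300):
    g=np.abs(np.diff(im[:,c],axis=0)).sum(1);print(c,[(k+.5,int(g[k])) for k in range(40,330) if g[k]>=g[k-1] and g[k]>g[k+1] and g[k]>22])
print("stop x=33 z104/90, x=43 z104",proj(place(PR,[(33,0,104),(33,0,90),(41,0,104),(43,0,104),(60,0,12),(60,0,90)]),i).ravel())
print("foot low front/rear, top", proj(place(PR,[(-20,0,156),(20,0,156),(-20,0,164)]),i).ravel())
```

```text
256 [(93.5, 33), (102.5, 73), (107.5, 101), (121.5, 43), (143.5, 38), (206.5, 68), (232.5, 57), (237.5, 72), (300.5, 99), (311.5, 36), (318.5, 28), (321.5, 34)]
265 [(49.5, 47), (68.5, 52), (102.5, 111), (107.5, 88), (121.5, 67), (143.5, 39), (206.5, 71), (232.5, 65), (237.5, 71), (300.5, 102), (311.5, 46), (321.5, 27)]
290 [(56.5, 69), (71.5, 56), (102.5, 54), (106.5, 25), (143.5, 89), (206.5, 68), (232.5, 53), (237.5, 78), (300.5, 100), (310.5, 47), (321.5, 28)]
300 [(49.5, 50), (69.5, 54), (103.5, 55), (106.5, 24), (119.5, 23), (143.5, 97), (206.5, 72), (235.5, 78), (300.5, 97), (310.5, 46), (321.5, 28)]
stop x=33 z104/90, x=43 z104 [279.91 106.82 279.83 119.9  279.89 103.37 279.89 102.53 279.42 168.46
 279.78 108.28]
foot low front/rear, top [280.47  72.65 280.31  55.96 280.55  61.9 ]
```

The bed is about 1 mm right of my estimate, and lengthwise both agree within about 1 mm. I'll work out the entry and the lowering moves.

Run:
```python
from h import *
Rp=np.load('Rp.npy')
for x,z in((-188,113),(-57.5,113),(-57.5,95)): goto(place(PR,(x,-1,z))[0],Rp)
q,c=ik(place(PR,(-57.5,-1,95))[0],Rp,ctrl.state()['q']);print(q,c)
```

```text
t 12.8167 tcp [ 444.05 -227.3   120.37] F [ 1.41 -0.2  -0.72] w 29.63559244440793
shift [ 3.53  0.4  -5.17] turn [-0.06  0.17 -0.05]
t 12.8167 tcp [ 444.05 -227.3   120.37] F [ 1.41 -0.2  -0.72] w 29.63559244440793
shift [  3.88 118.92  49.44] turn [-0.06  0.17 -0.05]
t 12.8167 tcp [ 444.05 -227.3   120.37] F [ 1.41 -0.2  -0.72] w 29.63559244440793
shift [  3.82 126.45  33.09] turn [-0.06  0.17 -0.05]
[-0.72  0.7   2.11  2.17  0.93 -1.27] 2.477462898317346e-27
```

```bash
python3 -m jog '[[[3.5,0.4,-5.2],[0,0,0]],[[3.6,15,1.5],[0,0,0]],[[3.6,30,8.4],[0,0,0]],[[3.7,45,15.3],[0,0,0]],[[3.7,60,22.2],[0,0,0]],[[3.8,75,29.1],[0,0,0]],[[3.8,90,36],[0,0,0]],[[3.9,105,43],[0,0,0]],[[3.9,118.9,49.4],[0,0.1,0]],[[3.9,118.9,49.4],[0,0.1,0]]]'
python3 -m jog '[[[0,0,0],[0,0,0]],[[0,0,0],[0,0,0]]]'
python3 - <<'E'
from h import *
Rp=np.load('Rp.npy');goto(place(PR,(-57.5,-1,95))[0],Rp)
i=ctrl.camera_info("wrist");im=ctrl.capture("wrist")
a=cv2.resize(im[90:330,170:390],None,fx=2.4,fy=2.4);cv2.imwrite("pics/w6.png",a)
E
```

```text
time_s: 13.65
tool_pos: [574.2, -217.9, 115.5]
eef_rot: [-0.351, 0.313, -1.444]
force: [0.5, 0.0, -1.7]
gripper_width: 29.8
time_s: 13.82
tool_pos: [571.4, -217.8, 114.0]
eef_rot: [-0.352, 0.318, -1.444]
force: [-0.4, -0.4, -2.5]
gripper_width: 29.7
t 13.8167 tcp [ 571.44 -217.8   113.96] F [-0.42 -0.44 -2.5 ] w 29.701689634358008
shift [  0.28   7.81 -14.5 ] turn [ 0.01 -0.03 -0.08]
```

View pics/w6.png

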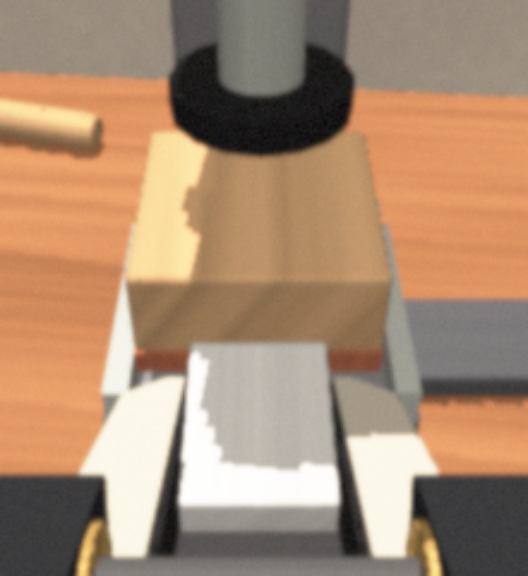

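The shoe is between the rails (inner edges ≈130 and 395, shoe 128–390 and higher up) under the ram foot at 262. It sits about 0.5 mm left of centre, so I'll lower with that small correction.

```bash
python3 -m jog '[[[0.5,1.5,-3],[0,0,0]],[[0.7,3,-6],[0,0,0]],[[0.7,4.5,-9],[0,0,0]],[[0.7,6,-11.5],[0,0,0]],[[0.7,7,-13.5],[0,0,0]],[[0.7,7.8,-14.5],[0,0,0]],[[0.7,7.8,-14.5],[0,0,0]],[[0.7,7.8,-14.5],[0,0,0]]]'
```

```text
time_s: 14.53
tool_pos: [573.4, -218.4, 97.2]
eef_rot: [-0.351, 0.317, -1.444]
force: [0.7, -0.3, 1.9]
gripper_width: 29.7
```

```bash
python3 -m jog '[[[0,0,0],[0,0,0]],[[0,0,0],[0,0,0]],[[0,0,0],[0,0,0]],[[0,0,0],[0,0,0]],[[0,0,0],[0,0,0]]]' 0.6
python3 -m jog '[[[0,-4,0],[0,0,0]],[[0,-12,0],[0,0,0]],[[0,-25,0],[0,0,0]],[[0,-45,0],[0,0,0]],[[0,-70,0],[0,0,0]],[[0,-95,0],[0,0,0]],[[0,-120,0],[0,0,0]],[[0,-120,0],[0,0,0]]]'
python3 - <<'E'
from h import *
i=ctrl.camera_info("wrist");im=ctrl.capture("wrist")
a=cv2.resize(im[90:330,170:390],None,fx=2.4,fy=2.4);b=cv2.resize(ctrl.capture("top")[150:250,340:480],None,fx=2.5,fy=2.5)
o=np.zeros((576,530+350,3),np.uint8);o[:,:528]=a[:576];o[:250,530:]=b;cv2.imwrite("pics/w7.png",cv2.resize(o,(795,520)))
cv2.imwrite("pics/w7raw.png",im)
s=ctrl.state();print(s['q'],s['force'])
b=[0,0,0]
print("shoe@bed nominal",proj(place(PR,[(-31,28,118),(-31,-28,118),(29,28,118),(29,-28,118),(-73,15,100),(-73,-15,100)]),i).round(1).tolist(),"foot",proj(place(PR,[(0,20,156),(0,-20,156)]),i).round(1).tolist())
imf=cv2.GaussianBlur(im,(3,3),0).astype(float)
for c in(262,275,290):
    g=np.abs(np.diff(imf[:,c],axis=0)).sum(1);print(c,[(k+.5,int(g[k])) for k in range(20,300) if g[k]>=g[k-1] and g[k]>g[k+1] and g[k]>30])
for r in range(60,260,15):
    g=np.abs(np.diff(imf[r,200:350],axis=0)).sum(1);print(r,[(200+k+.5,int(g[k])) for k in range(1,148) if g[k]>=g[k-1] and g[k]>g[k+1] and g[k]>30])
E
```

```text
time_s: 14.95
tool_pos: [573.0, -218.2, 96.9]
eef_rot: [-0.352, 0.319, -1.444]
force: [0.5, -0.2, 0.2]
gripper_width: 54.8
time_s: 15.62
tool_pos: [461.7, -229.5, 148.7]
eef_rot: [-0.351, 0.319, -1.446]
force: [-0.0, -0.4, -0.4]
gripper_width: 55.6
[-0.95  0.52  2.3   1.92  1.   -1.23] [ 0.61 -0.86 -0.65]
shoe@bed nominal [[241.2, 165.7], [308.1, 165.6], [246.2, 130.8], [303.9, 130.7], [255.3, 215.3], [293.7, 215.3]] foot [[250.6, 106.6], [298.6, 106.5]]
262 [(48.5, 32), (90.5, 51), (114.5, 53), (130.5, 125), (148.5, 54), (158.5, 58), (165.5, 80), (183.5, 106), (215.5, 101), (223.5, 52), (270.5, 47), (293.5, 48)]
275 [(102.5, 87), (116.5, 65), (130.5, 60), (182.5, 66), (211.5, 59), (215.5, 91), (222.5, 52)]
290 [(90.5, 43), (114.5, 57), (130.5, 52), (182.5, 57), (211.5, 57), (215.5, 88), (222.5, 52)]
60 [(250.5, 54), (303.5, 54)]
75 [(251.5, 52), (302.5, 45)]
90 [(252.5, 52), (266.5, 50), (288.5, 51), (302.5, 49)]
105 [(253.5, 105), (300.5, 96)]
120 [(253.5, 68), (300.5, 69)]
135 [(223.5, 46), (248.5, 49), (264.5, 67)]
150 [(239.5, 65), (245.5, 51), (259.5, 67), (314.5, 37)]
165 [(237.5, 75), (243.5, 81), (262.5, 59), (311.5, 32), (317.5, 39)]
180 [(234.5, 93), (242.5, 101), (246.5, 45), (313.5, 54)]
195 [(234.5, 54), (259.5, 165), (265.5, 66), (295.5, 88)]
210 [(235.5, 74), (258.5, 171), (270.5, 56), (296.5, 98), (319.5, 66)]
225 [(233.5, 53), (237.5, 35), (319.5, 56)]
240 [(231.5, 44), (239.5, 40), (321.5, 48), (323.5, 50)]
255 [(219.5, 171), (224.5, 109), (229.5, 45), (241.5, 42), (322.5, 42), (325.5, 47), (330.5, 114), (335.5, 167)]
```

View pics/w7.png

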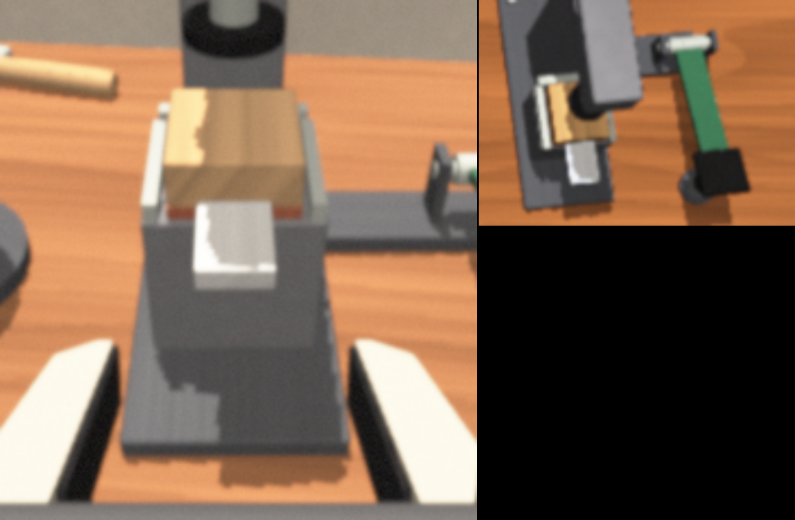

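The shoe lies square and centred: tongue centre at px 277.5, rails 277.5, ram foot 277, and the block-edge rows match bed x≈-1 mm. The pedal is up. Next is an arm pose for pressing it with closed fingertips.

Run:
```python
from h import *
qa=ctrl.state()['q'];print(qa)
a=.254
pad=place(PR,(-73,-146,89))[0];padd=place(PR,(-80,-146,47))[0];print(pad,padd)
best=[]
for th in(45,60,75,90):
  for yaw in np.arange(-1.2,1.01,.2):
    for sg in(1,-1):
      Rt=toolR(yaw,np.radians(th),sg)
      q,c=ik(pad+[0,0,30],Rt,qa,25)
      q2,c2=ik(padd-[0,0,6],Rt,q,25)
      if c<.01 and c2<.01: best.append((np.abs(q-qa).max(),th,round(yaw,1),sg,q,q2))
best.sort(key=lambda b:b[0])
for b in best[:8]+[b for b in best if b[1]>70][:4]: print(b)
```

```text
[-0.95  0.52  2.3   1.92  1.   -1.23]
[ 576.94 -363.26   89.  ] [ 569.98 -363.96   47.  ]
(np.float64(0.7612180522687749), 45, np.float64(-0.4), -1, array([-0.72,  0.52,  1.94,  1.9 ,  0.24, -0.57]), array([-0.73,  0.67,  1.96,  2.38,  0.34, -1.07]))
(np.float64(0.8053328429860644), 45, np.float64(-0.2), -1, array([-0.79,  0.54,  1.9 ,  1.56,  0.41, -0.43]), array([-0.8 ,  0.69,  1.92,  1.91,  0.44, -0.83]))
(np.float64(0.8074401729010321), 45, np.float64(0.2), -1, array([-0.89,  0.61,  1.76,  1.18,  0.75, -0.43]), array([-0.9 ,  0.74,  1.78,  1.34,  0.71, -0.65]))
(np.float64(0.8256041952310127), 45, np.float64(-0.0), -1, array([-0.85,  0.57,  1.84,  1.34,  0.58, -0.41]), array([-0.86,  0.71,  1.86,  1.58,  0.57, -0.71]))
(np.float64(0.8758527889147478), 45, np.float64(0.4), -1, array([-0.92,  0.66,  1.66,  1.05,  0.91, -0.46]), array([-0.93,  0.78,  1.68,  1.15,  0.85, -0.63]))
(np.float64(0.949309102896394), 45, np.float64(-0.6), -1, array([-0.64,  0.52,  1.95,  2.87,  0.11, -1.33]), array([-0.65,  0.67,  1.97,  3.01,  0.29, -1.48]))
(np.float64(0.9892248986277836), 45, np.float64
[... 212 characters left out ...]
 -0.57]), array([-0.93,  0.88,  1.45,  0.87,  1.15, -0.67]))
(np.float64(1.6198063834451912), 75, np.float64(0.6), -1, array([-0.73,  0.66,  1.44,  0.3 ,  1.  ,  0.08]), array([-0.74,  0.75,  1.49,  0.34,  0.86,  0.01]))
(np.float64(1.6243896054234366), 75, np.float64(0.8), -1, array([-0.74,  0.68,  1.4 ,  0.3 ,  1.07, -0.11]), array([-0.74,  0.77,  1.45,  0.33,  0.94, -0.17]))
(np.float64(1.6275980755865906), 75, np.float64(0.4), -1, array([-0.73,  0.64,  1.48,  0.3 ,  0.93,  0.28]), array([-0.73,  0.73,  1.53,  0.34,  0.79,  0.21]))
(np.float64(1.6389460001796423), 75, np.float64(1.0), -1, array([-0.73,  0.71,  1.35,  0.28,  1.14, -0.29]), array([-0.74,  0.8 ,  1.4 ,  0.31,  1.01, -0.34]))
```

Run:
```python
from h import *
qa=ctrl.state()['q'];pad=place(PR,(-73,-146,89))[0];padd=place(PR,(-80,-146,47))[0]
Rt=toolR(.1,np.radians(45),-1)
qb,c=ik(pad+[0,0,45],Rt,qa,25);qc,c2=ik(padd,Rt,qb,25);print(qb,qc,c,c2);np.save('qb.npy',qb);np.save('Rt.npy',Rt)
for k in range(0,10,3):
    q=qa+(qb-qa)*k/9;print(np.round(fk(P,q)+25*(Rw(q)@M)[:,1]))
rows(qa,qb,9)
```

```text
[-0.87  0.56  1.8   1.22  0.67 -0.37] [-0.88  0.71  1.82  1.44  0.64 -0.65] 3.488761802584452e-23 4.1199675702760215e-27
[ 487. -228.  138.]
[ 517. -256.  127.]
[ 546. -302.  123.]
[ 577. -363.  134.]
[9.3, 10.8, 1.5] [-1.9, 0.5, 2.1]
[20.3, 20.8, 3.0] [-4.1, 0.9, 3.6]
[32.9, 30.1, 4.8] [-6.5, 1.1, 4.7]
[47.2, 38.6, 7.2] [-8.9, 1.2, 5.2]
[63.3, 46.6, 10.3] [-11.4, 1.1, 5.2]
[81.1, 53.9, 14.7] [-13.9, 1.0, 4.6]
[100.6, 60.7, 20.4] [-16.2, 0.7, 3.6]
[121.5, 66.9, 27.9] [-18.3, 0.4, 2.0]
[143.6, 72.5, 37.4] [-20.2, -0.0, 0.0]
```

```bash
python3 -m jog '[[[9.3,10.8,1.5],[-1.9,0.5,2.1]],[[20.3,20.8,3],[-4.1,0.9,3.6]],[[32.9,30.1,4.8],[-6.5,1.1,4.7]],[[47.2,38.6,7.2],[-8.9,1.2,5.2]],[[63.3,46.6,10.3],[-11.4,1.1,5.2]],[[81.1,53.9,14.7],[-13.9,1,4.6]],[[100.6,60.7,20.4],[-16.2,0.7,3.6]],[[121.5,66.9,27.9],[-18.3,0.4,2]],[[143.6,72.5,37.4],[-20.2,0,0]],[[143.6,72.5,37.4],[-20.2,0,0]]]' 0 20
python3 -m jog '[[[0,0,0],[0,0,0]],[[0,0,0],[0,0,0]]]'
python3 - <<'E'
from h import *
Rt=np.load('Rt.npy');pad=place(PR,(-73,-146,89))[0];padd=place(PR,(-80,-146,47))[0]
goto(pad+[0,0,45],Rt,25);goto(pad+[0,0,8],Rt,25);goto(padd+[0,0,5.3],Rt,25)
print(ctrl.state()['q'])
E
```

```text
time_s: 16.55
tool_pos: [563.2, -366.4, 152.9]
eef_rot: [-0.639, 0.571, -1.39]
force: [0.1, -0.8, 1.1]
gripper_width: 0.4
time_s: 16.72
tool_pos: [560.1, -362.6, 149.8]
eef_rot: [-0.635, 0.577, -1.384]
force: [-0.2, 0.1, -1.5]
gripper_width: 0.7
t 16.7167 tcp [ 560.12 -362.6   149.78] F [-0.22  0.07 -1.55] w 0.6916574044998348
shift [ 2.32 -2.06  0.63] turn [ 0.05  0.02 -0.24]
t 16.7167 tcp [ 560.12 -362.6   149.78] F [-0.22  0.07 -1.55] w 0.6916574044998348
shift [  2.42  24.12 -25.51] turn [ 0.05  0.02 -0.24]
t 16.7167 tcp [ 560.12 -362.6   149.78] F [-0.22  0.07 -1.55] w 0.6916574044998348
shift [  2.52  50.81 -62.05] turn [ 0.05  0.02 -0.24]
[-0.87  0.57  1.8   1.22  0.67 -0.37]
```

```bash
python3 -m jog '[[[1.2,8,-9],[0,0,0]],[[2.4,17,-17],[0,0,0]],[[2.4,24,-25.5],[0,0,0]],[[2.4,27.5,-29.5],[0,0,0]],[[2.4,31,-33.5],[0,0,0]],[[2.4,34.5,-38],[0,0,0]]]'
python3 -m jog '[[[0,3.5,-4.5],[0,0,0]],[[0,7,-9],[0,0,0]],[[0,10.5,-13.5],[0,0,0]],[[0,13,-17],[0,0,0]],[[0,15,-21.5],[0,0,0]],[[0,15.5,-23],[0,0,0]]]'
```

```text
time_s: 17.22
tool_pos: [558.1, -366.2, 99.4]
eef_rot: [-0.635, 0.575, -1.386]
force: [-3.5, 0.3, 5.3]
gripper_width: 0.5
time_s: 17.72
tool_pos: [553.7, -367.0, 73.0]
eef_rot: [-0.634, 0.573, -1.387]
force: [5.3, 1.7, 8.3]
gripper_width: 0.5
```

```bash
python3 -m jog '[[[0,0.7,-0.7],[0,0,0]],[[0,1.4,-1.4],[0,0,0]],[[0,2.1,-2.1],[0,0,0]],[[0,2.8,-2.8],[0,0,0]],[[0,2.8,-2.8],[0,0,0]]]'; python3 -c "
from h import *
s=ctrl.state();print(s['force'],s['tool_pos'])
w=ctrl.capture('wrist');t=ctrl.capture('scene');o=np.hstack([cv2.resize(t[180:400,110:310],(460,506)),cv2.resize(w,(340,255),interpolation=3).repeat(1,0) if 0 else np.vstack([cv2.resize(w,(340,255)),np.zeros((251,340,3),np.uint8)])]);cv2.imwrite('pics/p1.png',o)"
```

```text
time_s: 18.13
tool_pos: [553.9, -367.0, 70.0]
eef_rot: [-0.634, 0.572, -1.387]
force: [-0.1, 2.3, 12.7]
gripper_width: 0.5
[-0.1   2.33 12.74] [ 553.94 -367.04   69.99]
```

View pics/p1.png

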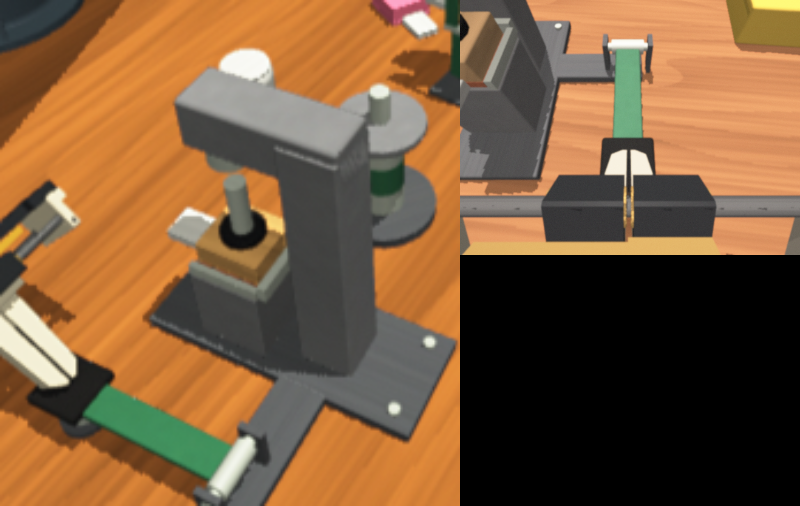

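The ram foot is down on the shoe and the pedal is about at its post. I'll press a little further until the force shows the stop, then hold.

```bash
python3 -m jog '[[[0,0.7,-0.7],[0,0,0]],[[0,1.4,-1.4],[0,0,0]],[[0,1.4,-1.4],[0,0,0]]]'; python3 -c "
from h import *
print(ctrl.state()['force'],ctrl.state()['tool_pos'])"; python3 -m jog '[[[0,0.7,-0.7],[0,0,0]],[[0,0.7,-0.7],[0,0,0]],[[0,0.7,-0.7],[0,0,0]]]'
```

```text
time_s: 18.48
tool_pos: [554.1, -367.1, 69.1]
eef_rot: [-0.633, 0.57, -1.387]
force: [-7.6, 5.9, 23.0]
gripper_width: 0.3
[-7.62  5.91 23.  ] [ 554.14 -367.12   69.13]
time_s: 18.73
tool_pos: [554.2, -367.1, 68.8]
eef_rot: [-0.632, 0.569, -1.387]
force: [-11.2, 6.2, 28.7]
gripper_width: 0.6
```

```bash
python3 -m jog '[[[0,0,0],[0,0,0]],[[0,0,0],[0,0,0]],[[0,0,0],[0,0,0]],[[0,0,0],[0,0,0]],[[0,0,0],[0,0,0]],[[0,0,0],[0,0,0]],[[0,0,0],[0,0,0]],[[0,0,0],[0,0,0]],[[0,0,0],[0,0,0]]]'
python3 -m jog '[[[0,-2.5,2.5],[0,0,0]],[[0,-5,5],[0,0,0]],[[0,-6.5,9.5],[0,0,0]],[[0,-9,13.5],[0,0,0]],[[0,-12.5,18],[0,0,0]],[[0,-16,22.5],[0,0,0]],[[0,-19.5,27],[0,0,0]],[[0,-23,31],[0,0,0]],[[0,-26.5,35],[0,0,0]],[[0,-30,39],[0,0,0]]]'
python3 -m jog '[[[0,-5,5],[0,0,0]],[[0,-14,14],[0,0,0]],[[0,-28,28],[0,0,0]],[[0,-48,42],[0,0,0]],[[0,-68,50],[0,0,0]],[[0,-68,50],[0,0,0]]]'
python3 -c "
from h import *
s=ctrl.state();print(s['force'],s['tool_pos'],s['time_s'])
t=ctrl.capture('scene');u=ctrl.capture('top');o=np.hstack([cv2.resize(t[110:400,110:370],(446,498)),np.vstack([cv2.resize(u[150:250,340:480],(348,249)),cv2.resize(u[140:240,145:285],(348,249))])]);cv2.imwrite('pics/p2.png',o)"
```

```text
time_s: 19.48
tool_pos: [554.2, -367.1, 68.8]
eef_rot: [-0.632, 0.569, -1.387]
force: [-9.4, 5.7, 28.8]
gripper_width: 0.6
time_s: 20.32
tool_pos: [559.3, -366.3, 114.6]
eef_rot: [-0.636, 0.575, -1.387]
force: [3.1, 0.8, 1.0]
gripper_width: 0.9
time_s: 20.82
tool_pos: [546.3, -368.8, 201.1]
eef_rot: [-0.637, 0.572, -1.389]
force: [-0.7, 0.5, 1.2]
gripper_width: 0.6
[-0.7   0.47  1.2 ] [ 546.34 -368.77  201.14] 20.8167
```

The picture limit is reached, so I'll back off and check numerically against the first images.

```bash
python3 -m jog '[[[0,-25,0],[0,0,0]],[[0,-50,0],[0,0,0]],[[0,-80,0],[0,0,0]],[[0,-110,0],[0,0,0]],[[0,-130,0],[0,0,0]],[[0,-130,0],[0,0,0]],[[0,-130,0],[0,0,0]]]'
python3 - <<'E'
from h import *
t=ctrl.capture('top');s=ctrl.capture('scene');t0=cv2.imread('pics/top0.png');s0=cv2.imread('pics/scene0.png')
def d(a,b,x,y,w,h): return round(float(np.abs(a[y:y+h,x:x+w].astype(float)-b[y:y+h,x:x+w]).mean()),1)
print('top pedal arm',d(t,t0,425,165,30,45),'pad',d(t,t0,433,214,28,24))
print('scene pedal',d(s,s0,118,318,100,85),'ram foot',d(s,s0,200,255,26,22))
print('oil',d(t,t0,145,150,30,35),'tin',d(t,t0,262,278,34,30),'spindle',d(t,t0,284,168,48,50),'table ref',d(t,t0,300,320,60,40))
# shoe on bed: tongue & block edges in top vs prediction
i=ctrl.camera_info('top');print('pred tongue tip',proj(place(PR,[(-73,15-.8,100),(-73,-15.8,100)]),i).round(1).tolist(),'block front',proj(place(PR,[(-31,27.2,118),(-31,-28.8,118)]),i).round(1).tolist())
hsv=t[195:250,360:410].astype(int);m=(hsv.min(2)>170);ys,xs=np.nonzero(m);print('bright px tongue/rail',xs.min()+360,xs.max()+360,ys.max()+195)
# chute stack top shoe now (z=174): predicted corner of block and wood mask
p=proj(place(CH,[(30,28,174),(30,-28,174),(-30,-28,174),(-30,28,174)]),i);print('shoe4 pred',p.round(1).tolist())
c=t[155:215,175:225].astype(int);m=(c[:,:,2]>190)&(c[:,:,1]>140)&(c[:,:,0]>80)&(c[:,:,0]<170);ys,xs=np.nonzero(m);print('wood bbox',xs.min()+175,xs.max()+175,ys.min()+155,ys.max()+155,m.sum())
print(ctrl.state()['force'],ctrl.state()['time_s'])
E
```

```text
time_s: 21.5
tool_pos: [455.1, -377.3, 288.7]
eef_rot: [-0.636, 0.576, -1.387]
force: [-0.2, 0.4, -0.5]
gripper_width: 0.7
top pedal arm 1.1 pad 1.3
scene pedal 0.7 ram foot 8.2
oil 1.2 tin 0.8 spindle 1.1 table ref 1.1
pred tongue tip [[380.6, 232.0], [393.5, 230.8]] block front [[374.1, 213.3], [398.4, 211.0]]
bright px tongue/rail 366 390 230
shoe4 pred [[190.6, 172.3], [216.0, 174.2], [213.2, 200.9], [187.5, 198.9]]
wood bbox 189 219 155 200 497
[0.49 0.46 0.3 ] 21.6
```

```bash
python3 -c "
from workcell import ctrl
print(ctrl.sign_off())"
```

```text
the job is handed in; nothing more can be done
None
```

I drew the lowest shoe from the chute, laid it on the press bed, pressed the pedal to its stop and held it, and let it come up again. The job is handed in at about 21.6 s of the 72 s allowed. No verdict is reported, so what follows is from my own checks.

- **Shoe on the bed:** the wrist picture after letting go showed it flat and square. Its tongue centre was at pixel 277.5, against 277.5 for the rails and 277 for the ram foot. The edges put it at about x = -1 mm on the bed. After pressing, the tongue tip in the top view was within about 1 px of its predicted row.
- **Pedal and ram:** a picture taken during the press showed the ram foot on the shoe. At the stop the force rose from 13 N to 29 N with almost no further travel, and I held it there for about 0.75 s. Afterwards the pedal matched its starting picture to within noise.
- **Oil and tin:** both regions were unchanged from the start, to within noise.
- **Other three shoes:** a picture after the draw showed them dropped and stacked in the chute. The last top view put the top shoe roughly where predicted, but I did not measure the three shoes one by one.

**What went wrong or stayed unclear:**
- My first approach ran joint 4 into its limit. The arm touched nothing, and I re-planned with the wrist rolled the other way.
- The patch around the ram foot differed from the start picture (8.2 against about 1 elsewhere). I put this down to the shoe now lying there, but could not confirm it because the 12-picture limit was used up. The last checks are therefore numerical only.

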